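# Load the spice carousel by size

### The arm

A 6-joint arm with a two-finger parallel gripper is mounted at the origin on the work surface. World frame = base frame: x ahead of the robot, y to its left, z up, the work surface at z = 0. Lengths are in m, angles in rad, forces in N, time in s.
With the tool pointing down it reaches from about 0.35 to 0.975 m from the base axis. Payload 4.9 kg.
Tool frame: the origin (TCP) lies at the very end of the fingers, on their centre line; the grasp point (between the pads) lies 19 mm behind it (ctrl.grasp_offset is the distance from the TCP to the grasp point, in m); y points along the fingers, z is the direction in which the jaws open and shut, and the axes are right-handed (so a half turn about y gives the same grasp; the last joint's range is limited). The gripper opens to 85 mm and grips with 20 to 120 N. Pads are 22 mm wide; open, the fingers measure 114 mm over their backs; the gripper's body (76 mm by 85 mm) begins 54 mm behind the grasp point. The pads swing forward as they close: fully open they stand 13 mm farther back than shut.
Start: joints at [-1.253, 0.053, 1.613, -0, 1.476, -0.119], TCP at [0.264, -0.566, 0.231] pointing down, gripper open.
Joint ranges: [-3.01, 3.01], [-1.01, 2.22], [0.06, 2.58], [-1.02, 4.17], [0.09, 2.62], [-3.14, 3.14]. Speed limits (rad/s): [2.57, 2.57, 3.14, 3.14, 3.14, 3.14].

### API

Orientations are given as a rotation vector (axis times angle).
In Python, from station import ctrl, eyes, finish_job, find_in, regions_of, pinpoint gives the robot as it stands.
- The arm moves only by the tool play_rows, never from a script. Its argument "moves" is a list of rows, each an object of numbers: "x", "y", "z": the shift along the world's x, y, z in cm; "turn": the turn about the world's z in degrees; "jaw": the finger opening in cm, from 0 to 8.54. A call has 1 to 8 rows; each row shifts and turns the commanded pose from where the row before left it; what a row does not reach is not made up. A row lasts 1/12 s, in which the tool goes at most 41.7 mm and 7.16 degrees, less where a joint would pass 70% of its speed; a pose out of reach is approached as far as the arm can. A call is refused whole if a number of a shift passes 4.17 or a number of a turn 7.16, either way. A call with a gripper value outside its range is refused whole. The fingers move at their own pace and stop on an object; "squeeze" is the grip in N (left out, the last holds). Time passes only in rows, so rows that do not move let the fingers close. It gives the time, the measured TCP pose, the force and the opening at its end, in the units of the state.
- ctrl.get_obs(): the state, without advancing time (a new reading comes with each control period).
- eyes.get_image(name): name is "scene" or "top" or "wrist"; returns a dict with "img" (420x560x3 uint8, red, green, blue), "camera_matrix" (3x3 intrinsics, pixels), "cam_to_world" (4x4, takes a point from camera to world coordinates). Camera axes: x right, y up, looking along -z (the intrinsics and any distortion apply to the point x, -y, -z); pixel columns grow to the right and rows downward; lengths in m; the calibration is good to about 2 mm. The wrist camera is an equidistant fisheye: a pixel r from the principal point sees the ray r / f radians off the axis. A picture is of the moment at which its call begins. There is no depth.
- finish_job(): hands the job in, once; it reports no verdict.
Trained networks look in the newest picture that a camera, given by its name, has taken for a name from the list of things; names that differ only in an ending like _2 or _b are one class to them, and where a whole thing is asked for, a point or a joint stands for the part that bears it (a point fixed in the world has none). Each returns a list of dicts, best first, with "score" (0 to 1); they miss things now and then, are a little off and sometimes report something else, mostly with a low value. They report only what shows in the picture. A call takes as long as a camera call. They do not tell look-alikes from the thing itself.
- find_in(camera, query): "point" ([column, row] in pixels, amid what is visible of it).
- regions_of(camera, query): "pixels" (420x560 bool, what is visible of it) and "point" ([column, row] in pixels, amid what is visible of it).
- pinpoint(camera, query): "point" ([column, row] in pixels: a listed point, or the origin of a listed thing).
The state is a dict: "t": time; "q": joint angles; "dq": joint speeds; "effort": joint torques, N m; "tool_pos": TCP position; "tool_rot": TCP orientation; "contact_force": force on the tool from outside, world axes, zero at the start; "wrist_torque": the same for the moment, N m; "opening": finger opening in m.
Only numpy, scipy, OpenCV 4.12 (cv2) and the standard library are available. Lean on these libraries where they do the work, as an engineer would, in place of code of your own. Each camera call takes 0.05 s, during which the arm holds its last target.

### The job

Put the four round glass spice jars away on the steel carousel, one in the middle of each cork pad, upright and in order of size: the largest on the pad at the thumb tab, then ever smaller ones going clockwise as seen from above. They are glass, so set them down gently and do not tip them; leave the square jar and the blue sauce dish standing where they are.

Things in the scene. Friction and masses are not known exactly. Their poses are not given: they have to be found in the camera images.
- jar_xl_mid (a point): The largest of the four round glass spice jars: an upright clear-glass cylinder 55 mm in diameter and 80 mm tall overall, the top 12 mm being a flat steel screw lid 53 mm in diameter. Loose, empty, closed. This point is on its axis, half-way up (40 mm above its underside); z points up towards the lid.
- jar_l_mid (a point): The second largest of the four round glass spice jars: an upright clear-glass cylinder 48 mm in diameter and 70 mm tall overall, the top 12 mm being a flat steel screw lid 46 mm in diameter. Loose, empty, closed. This point is on its axis, half-way up (35 mm above its underside); z points up towards the lid.
- jar_m_mid (a point): The third largest of the four round glass spice jars: an upright clear-glass cylinder 41 mm in diameter and 60 mm tall overall, the top 12 mm being a flat steel screw lid 39 mm in diameter. Loose, empty, closed. This point is on its axis, half-way up (30 mm above its underside); z points up towards the lid.
- jar_s_mid (a point): The smallest of the four round glass spice jars: an upright clear-glass cylinder 34 mm in diameter and 50 mm tall overall, the top 12 mm being a flat steel screw lid 32 mm in diameter. Loose, empty, closed. This point is on its axis, half-way up (25 mm above its underside); z points up towards the lid.
- pad_1 (a point): The first cork pad of the carousel, the one right at the thumb tab: a disc 68 mm wide, 3 mm thick, fixed on the tray. Point at the centre of its top face, 19 mm above the shelf; x points from the carousel's axis to the tab, z up. The carousel tray is a steel disc 260 mm wide; its one flat steel thumb tab, 22 mm wide, sticks out 37 mm beyond the rim in line with this pad.
- pad_2 (a point): The second cork pad of the carousel, the next one clockwise from the tab, seen from above: a disc 68 mm wide, 3 mm thick, fixed on the tray. Point at the centre of its top face, 19 mm above the shelf; x points from the carousel's axis to the tab, z up. All four pads lie 82 mm from the axis, a quarter turn apart; the tray top is 16 mm above the shelf.
- pad_3 (a point): The third cork pad of the carousel, the one opposite the tab: a disc 68 mm wide, 3 mm thick, fixed on the tray. Point at the centre of its top face, 19 mm above the shelf; x points from the carousel's axis to the tab, z up. The tray turns about its post if pushed with about 3 N at the rim, and stays where it is left; its foot is fixed.
- pad_4 (a point): The fourth cork pad of the carousel, the next one anticlockwise from the tab, seen from above: a disc 68 mm wide, 3 mm thick, fixed on the tray. Point at the centre of its top face, 19 mm above the shelf; x points from the carousel's axis to the tab, z up. At the tray centre stands a thin post with a ball knob 20 mm wide, top 86 mm above the shelf.
- square_jar_mid (a point): A square clear-glass jar that does not belong on the carousel: 46 x 46 mm, 66 mm tall, with a round steel lid 42 mm in diameter. Stands loose among the round jars. Point at its centre, 33 mm above its underside; z up.
- sauce_dish_mid (a point): A small blue ceramic sauce dish, empty, 76 mm in diameter and 20 mm tall, standing loose among the jars. Point on its axis, 10 mm above its underside; z up.
There are look-alikes about, which are no part of the job. Leave any green, orange or red look-alike of the part that bears jar_s_mid alone.

How it is judged:
By the outcome, as a careful person would: the job done as asked, in the order asked, and still so for the second after the job is handed in, with the robot touching nothing.
It also fails if it takes over 131 s, if anything falls off the work surface, if the arm or the gripper's body presses on something with over 40 N, if the wrist force passes 120 N, or if a joint passes its speed limit or range.

## Working session

There is one attempt and no reset: what is moved stays moved. The work goes in short steps, Python scripts to look and compute and a tool call to move; the robot and the scene stay as the last step left them, time stands still between calls to the robot, and variables do not carry over. Pictures are saved under pics/ and viewed, and the job is handed in when it is done.

Besides the shell and the picture viewer there is one more tool, called after "Emit:" by a JSON object that holds its "fn" and its "kwargs". play_rows: Moves the arm, as the interface text tells. Its arguments: {"type":"object","properties":{"moves":{"type":"array"},"squeeze":{"type":"number"}},"required":["moves"]}

```bash
ls; mkdir -p pics; python3 - <<'E'
from station import ctrl, eyes
import cv2
print(ctrl.get_obs(), ctrl.grasp_offset)
for n in ["scene","top","wrist"]:
    d=eyes.get_image(n); cv2.imwrite(f"pics/{n}0.png",d["img"][:,:,::-1]); print(n,d["camera_matrix"],d["cam_to_world"], [k for k in d])
E
```

```text
pics
{'t': 0.0, 'q': array([-1.25299062e+00,  5.33343253e-02,  1.61431694e+00,  2.92718866e-05,
        1.47598145e+00, -1.18967748e-01]), 'dq': array([-0.00024773,  0.00108855, -0.00059127, -0.00044709,  0.00015685,
       -0.00158328]), 'effort': array([-1.36264807e-03, -3.93678117e+01, -3.70178640e+01, -2.14843853e-04,
        7.01169643e-03,  6.19955287e-06]), 'tool_pos': array([ 0.26421514, -0.56571412,  0.23006328]), 'tool_rot': array([-0.43953583,  1.98183223, -1.97770968]), 'contact_force': array([-0.23170233, -0.8881782 ,  0.95811402]), 'wrist_torque': array([ 0.04170549, -0.01707647,  0.01109552]), 'opening': 0.08536984047650639} 0.0187
scene [[545.08277054   0.         287.79948904]
 [  0.         545.08277054 210.40205491]
 [  0.           0.           1.        ]] [[ 0.49442651 -0.57630945  0.65069951  1.2445775 ]
 [ 0.8689672   0.34575272 -0.35404953 -0.4756392 ]
 [-0.02093903  0.740488    0.67174331  0.85779515]
 [ 0.          0.          0.          1.        ]] ['img', 'camera_matrix', 'cam_to_world']
top [[388.10982171   0.         288.08019748]
 [  0.         388.10982171 199.41066429]
 [  0.           0.           1.        ]] [[-0.0099323   0.99486991 -0.10067381  0.41792895]
 [-0.99980547 -0.01159609 -0.01595482 -0.07292171]
 [-0.0170404   0.10049575  0.99479155  0.9045227 ]
 [ 0.          0.          0.          1.        ]] ['img', 'camera_matrix', 'cam_to_world']
wrist [[325.1922621    0.         275.6360226 ]
 [  0.         325.1922621  210.93936042]
 [  0.           0.           1.        ]] [[ 0.42262965  0.86557713  0.2686269   0.33260482]
 [-0.9063      0.4043305   0.12303318 -0.53485975]
 [-0.00211934 -0.29545403  0.95535461  0.3719285 ]
 [ 0.          0.          0.          1.        ]] ['img', 'camera_matrix', 'cam_to_world']
```

View pics/scene0.png

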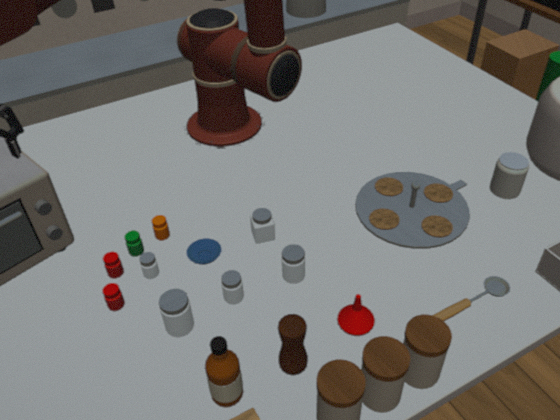

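View pics/top0.png

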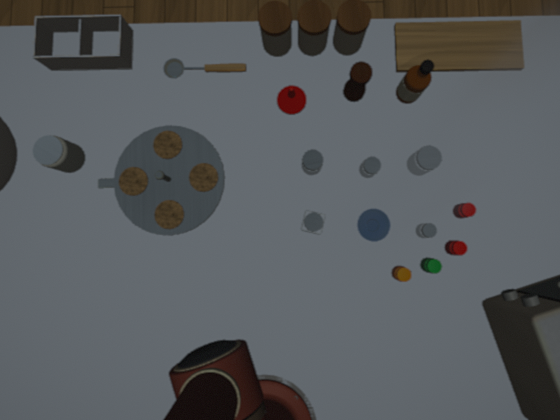

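```bash
cat > h.py <<'E'
import numpy as np
from station import ctrl, eyes, find_in, regions_of, pinpoint
def ray(d,p):
    K=d["camera_matrix"];T=d["cam_to_world"]
    v=np.array([(p[0]-K[0,2])/K[0,0],-(p[1]-K[1,2])/K[1,1],-1.0])
    return T[:3,3],T[:3,:3]@v
def at(d,p,z):
    o,v=ray(d,p); return o+v*(z-o[2])/v[2]
def proj(d,X):
    K=d["camera_matrix"];T=d["cam_to_world"]
    c=T[:3,:3].T@(np.array(X)-T[:3,3]); return np.array([K[0,2]+K[0,0]*c[0]/-c[2],K[1,2]-K[1,1]*c[1]/-c[2]])
def tri(da,pa,db,pb):
    A=[];
    o1,v1=ray(da,pa);o2,v2=ray(db,pb);v1=v1/np.linalg.norm(v1);v2=v2/np.linalg.norm(v2)
    s=np.linalg.lstsq(np.c_[v1,-v2],o2-o1,rcond=None)[0]
    a=o1+s[0]*v1;b=o2+s[1]*v2
    return (a+b)/2,np.linalg.norm(a-b)
E
python3 - <<'E'
from h import *
H=dict(jar_xl_mid=.04,jar_l_mid=.035,jar_m_mid=.03,jar_s_mid=.025,pad_1=.019,pad_2=.019,pad_3=.019,pad_4=.019,square_jar_mid=.033,sauce_dish_mid=.01)
D={c:eyes.get_image(c) for c in ["top","scene"]}
for n,z in H.items():
  for c in D:
    for r in pinpoint(c,n)[:5]: print(n,c,round(r["score"],2),np.round(r["point"],1),np.round(at(D[c],r["point"],z),4))
print(ctrl.get_obs()["t"])
E
```

```text
jar_xl_mid top 0.61 [422.7 158.5] [ 0.5944 -0.3629  0.04  ]
jar_xl_mid scene 0.83 [172.9 313.5] [ 0.5903 -0.3688  0.04  ]
jar_l_mid top 0.71 [312.  161.8] [ 0.5912 -0.1142  0.035 ]
jar_l_mid scene 0.71 [294.7 261.9] [ 0.5903 -0.107   0.035 ]
jar_m_mid top 0.81 [371.7 167.7] [ 0.5767 -0.2499  0.03  ]
jar_m_mid scene 0.75 [231.1 286.6] [ 0.579  -0.2451  0.03  ]
jar_s_mid top 0.85 [427.9 227.3] [ 0.4403 -0.3725  0.025 ]
jar_s_mid top 0.8 [457.9 244.5] [ 0.4012 -0.4374  0.025 ]
jar_s_mid top 0.62 [465.3 209.9] [ 0.4785 -0.4581  0.025 ]
jar_s_mid top 0.48 [399.8 269.2] [ 0.3479 -0.306   0.025 ]
jar_s_mid scene 0.92 [111.4 267.6] [ 0.4033 -0.4347  0.025 ]
jar_s_mid scene 0.92 [156.4 231. ] [ 0.3477 -0.318   0.025 ]
jar_s_mid scene 0.77 [112.2 299.9] [ 0.4872 -0.4573  0.025 ]
jar_s_mid scene 0.75 [436.9 226.4] [0.6508 0.2171 0.025 ]
jar_s_mid scene 0.73 [149.1 264.6] [ 0.4352 -0.3647  0.025 ]
pad_1 top 0.77 [167.5 215.4] [0.4739 0.2185 0.019 ]
pad_1 top 0.7 [201.6 175.2] [0.5663 0.1411 0.019 ]
pad_1 top 0.67 [421.2 159.3] [ 0.5969 -0.3664  0.019 ]
pad_1 top 0.66 [167.4 141.6] [0.6469 0.2225
[... 1061 characters left out ...]
1416 0.019 ]
pad_4 top 0.77 [167.5 215.4] [0.4739 0.2185 0.019 ]
pad_4 top 0.7 [201.6 175.2] [0.5663 0.1411 0.019 ]
pad_4 top 0.67 [421.2 159.3] [ 0.5969 -0.3664  0.019 ]
pad_4 top 0.66 [167.4 141.6] [0.6469 0.2225 0.019 ]
pad_4 scene 0.9 [390.1 186.3] [0.4835 0.219  0.019 ]
pad_4 scene 0.84 [437.7 222.9] [0.6388 0.231  0.019 ]
pad_4 scene 0.74 [441.8 193.2] [0.5661 0.307  0.019 ]
pad_4 scene 0.72 [383.1 215.9] [0.5586 0.1416 0.019 ]
square_jar_mid top 0.72 [311. 221.] [ 0.4569 -0.1099  0.033 ]
square_jar_mid scene 0.66 [261.9 225.2] [ 0.4584 -0.1134  0.033 ]
sauce_dish_mid top 0.64 [371.6 229.3] [ 0.4374 -0.2492  0.01  ]
sauce_dish_mid scene 0.62 [203.2 257.5] [ 0.4603 -0.2565  0.01  ]
1.25
```

Top view: the tab points to +y (column 105, row 183). XL is at (428,158), L (312,161), M (371,167), and the clear S at (428,229), with coloured look-alikes around it. Next I'll refine these with mask fits.

```bash
cat >> h.py <<'E'
import cv2
from scipy.optimize import least_squares
def hull(d,x,y,z0,z1,r):
    a=np.linspace(0,2*np.pi,40)
    P=np.array([proj(d,(x+r*np.cos(t),y+r*np.sin(t),z)) for z in (z0,z1) for t in a],np.float32)
    return cv2.convexHull(P)
def cen(c):
    m=cv2.moments(c); return np.array([m["m10"]/m["m00"],m["m01"]/m["m00"]]),m["m00"]
def fit(d,mask,z0,z1,r,x0):
    m=cv2.moments(mask.astype(np.uint8),True); c=np.array([m["m10"],m["m01"]])/m["m00"]
    f=lambda p: cen(hull(d,p[0],p[1],z0,z1,r))[0]-c
    s=least_squares(f,x0).x
    h=np.zeros(mask.shape,np.uint8); cv2.fillPoly(h,[np.round(hull(d,*s,z0,z1,r)).astype(int)],1)
    iou=(h.astype(bool)&mask).sum()/(h.astype(bool)|mask).sum()
    return s,iou
E
cat > meas.py <<'E'
from h import *
J=dict(jar_xl_mid=(.0275,.08),jar_l_mid=(.024,.07),jar_m_mid=(.0205,.06),jar_s_mid=(.017,.05),sauce_dish_mid=(.038,.02),square_jar_mid=(.023,.066))
if __name__=="__main__":
  D={c:eyes.get_image(c) for c in ["top","scene"]}
  for c in D:
    for n,(r,h) in J.items():
      for q in regions_of(c,n)[:5]:
        x0=at(D[c],q["point"],h/2)[:2]; s,i=fit(D[c],q["pixels"],0,h,r,x0); print(n,c,round(q["score"],2),np.round(s,4),round(i,2),int(q["pixels"].sum()))
    for q in regions_of(c,"pad_1")[:5]:
        x0=at(D[c],q["point"],.019)[:2]; s,i=fit(D[c],q["pixels"],.0185,.019,.034,x0); print("pad",c,round(q["score"],2),np.round(s,4),round(i,2))
  print(ctrl.get_obs()["t"])
E
python3 meas.py
python3 - <<'E'
import cv2
a=cv2.imread("pics/scene0.png")[130:360,60:500];b=cv2.imread("pics/top0.png")[110:290,80:490]
cv2.imwrite("pics/sc.png",cv2.resize(a,(800,418),interpolation=3)); cv2.imwrite("pics/tc.png",cv2.convertScaleAbs(cv2.resize(b,(800,351),interpolation=3),alpha=1.8))
from scipy.spatial.transform import Rotation as R
print(R.from_rotvec([-0.43953583,  1.98183223, -1.97770968]).as_matrix())
E
```

```text
jar_xl_mid top 0.86 [ 0.5885 -0.3637] 0.82 710
jar_xl_mid top 0.39 [0.5517 0.2094] 0.08 9584
jar_l_mid top 0.62 [ 0.5886 -0.1134] 0.82 423
jar_l_mid top 0.28 [ 0.447  -0.2479] 0.66 819
jar_m_mid top 0.78 [ 0.5776 -0.2447] 0.86 349
jar_m_mid top 0.4 [0.5539 0.214 ] 0.05 9663
jar_s_mid top 0.72 [ 0.4783 -0.4545] 0.78 276
jar_s_mid top 0.67 [ 0.434  -0.3686] 0.8 269
jar_s_mid top 0.6 [ 0.3557 -0.3751] 0.67 227
jar_s_mid top 0.52 [ 0.5918 -0.1136] 0.59 446
jar_s_mid top 0.5 [ 0.395 -0.432] 0.81 284
sauce_dish_mid top 0.56 [ 0.4488 -0.2537] 0.9 884
square_jar_mid top 0.71 [ 0.4543 -0.1143] 0.84 420
pad top 0.83 [0.5569 0.2183] 0.07
jar_xl_mid scene 0.79 [ 0.5918 -0.3624] 0.92 1334
jar_m_mid scene 0.82 [ 0.5807 -0.2446] 0.84 608
jar_s_mid scene 0.8 [ 0.359  -0.3728] 0.79 360
jar_s_mid scene 0.78 [ 0.4365 -0.3654] 0.76 371
jar_s_mid scene 0.78 [ 0.3979 -0.4302] 0.84 421
jar_s_mid scene 0.66 [ 0.4804 -0.4544] 0.84 450
sauce_dish_mid scene 0.82 [ 0.4417 -0.248 ] 0.7 702
pad scene 0.82 [0.5747 0.212 ] 0.07
2.05
[[-9.06122531e-01 -6.09804704e-04  4.23014878e-01]
 [-4.23015230e-01  1.94700400e-03 -9.06120480e-01]
 [-2.71055128e-04 -9.99997919e-01 -2.02218087e-03]]
```

View pics/sc.png

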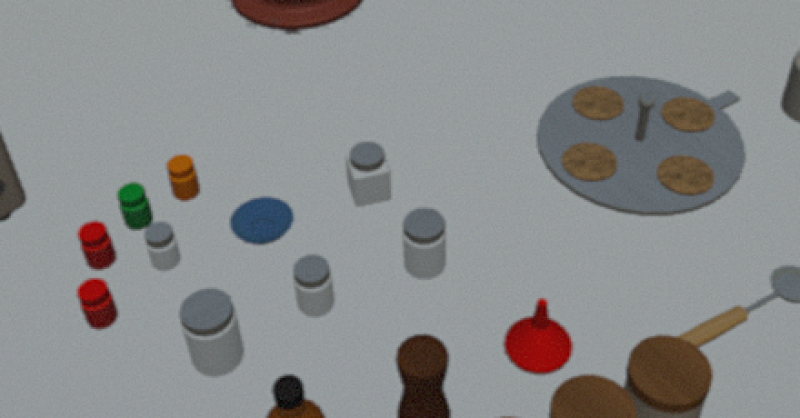

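View pics/tc.png

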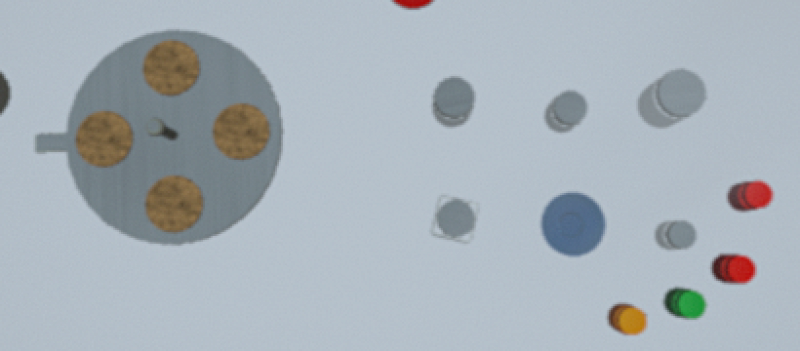

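View pics/wrist0.png

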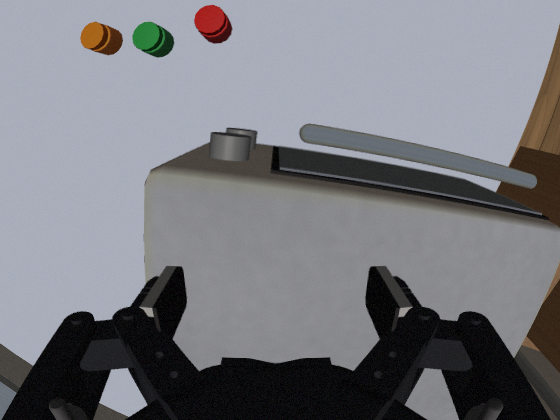

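Both views agree on which jars are which. The gripper starts above a toaster oven, so I'll leave at height. The pads can be found by their cork colour.

```bash
cat > pads.py <<'E'
from h import *
def tray(D):
  out={}
  for c in D:
    d=D[c]; hsv=cv2.cvtColor(d["img"],cv2.COLOR_RGB2HSV)
    m=((hsv[...,0]>5)&(hsv[...,0]<25)&(hsv[...,1]>70)).astype(np.uint8)
    m=cv2.morphologyEx(m,cv2.MORPH_CLOSE,np.ones((5,5),np.uint8))
    n,l,st,ce=cv2.connectedComponentsWithStats(m)
    P=[]
    for i in range(1,n):
      x=at(d,ce[i],.019)[:2]
      if st[i,4]>100 and np.hypot(x[0]-.565,x[1]-.22)<.11:
        s,iou=fit(d,l==i,.0185,.019,.034,x); P.append(s); print(c,np.round(s,4),round(iou,2),st[i,4])
    P=np.array(P); out[c]=P; print(" mean",P.mean(0))
  return out
if __name__=="__main__": tray({c:eyes.get_image(c) for c in ["top","scene"]})
E
python3 pads.py
python3 - <<'E'
from h import *
# lid & base edges check: grey lid segmentation, overlay fitted outlines
D={c:eyes.get_image(c) for c in ["top","scene"]}
G=dict(xl=(.590,-.363,.0275,.08),l=(.5895,-.1115,.024,.07),m=(.579,-.2447,.0205,.06),s=(.4353,-.367,.017,.05),d=(.445,-.2505,.038,.02),q=(.455,-.114,.023,.066))
for c in D:
  im=cv2.convertScaleAbs(D[c]["img"][:,:,::-1],alpha=1.6); x,y,w,h=(290,130,190,130) if c=="top" else (80,190,240,160)
  S=4 if c=="top" else 3.3
  cr=cv2.resize(im[y:y+h,x:x+w],None,fx=S,fy=S,interpolation=2)
  for n,(a,b,r,hh) in G.items():
    for z0,z1,rr in((0,.001,r),(hh-.001,hh,r-.001)):
      p=hull(D[c],a,b,z0,z1,rr).reshape(-1,2); p=(p+.5-np.array([x,y]))*S
      cv2.polylines(cr,[np.round(p).astype(int)],True,(0,255,0) if z0 else (0,0,255),1)
  cv2.imwrite(f"pics/ov_{c}.png",cr); print(cr.shape)
E
```

```text
top [0.6406 0.2226] 0.89 604
top [0.5624 0.1374] 0.88 617
top [0.5554 0.301 ] 0.9 625
top [0.477  0.2158] 0.89 641
 mean [0.55885091 0.21920797]
scene [0.481  0.2161] 0.87 394
scene [0.5591 0.3015] 0.87 412
scene [0.5658 0.1383] 0.9 478
scene [0.6442 0.2229] 0.89 502
 mean [0.56253299 0.21969662]
(520, 760, 3)
(528, 792, 3)
```

View pics/ov_top.png

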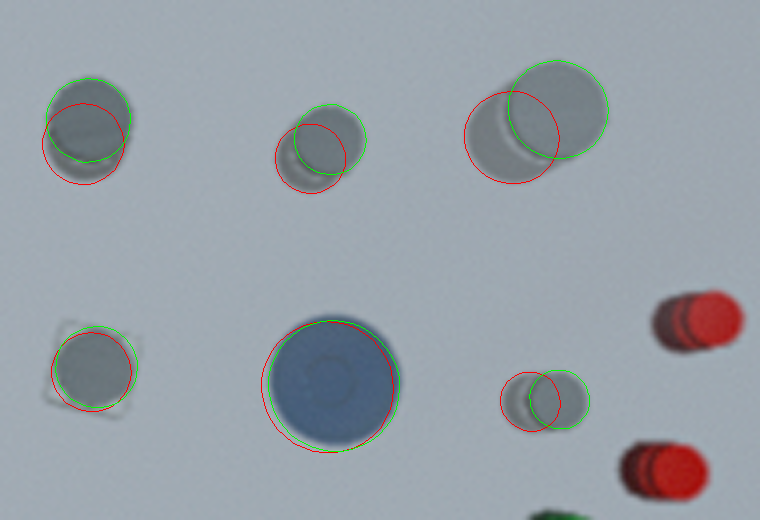

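View pics/ov_scene.png

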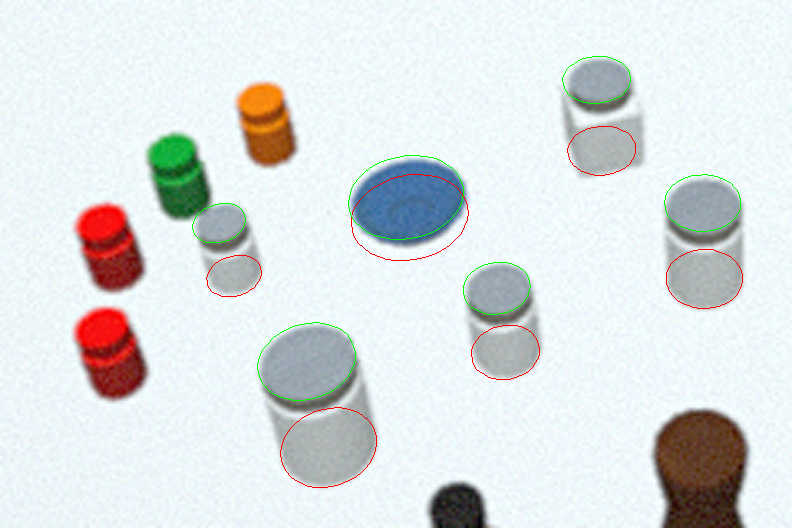

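Fits agree within about 2–4 mm between the cameras, and I'll use the averages: XL (.590,-.363), L (.5895,-.1125), M (.579,-.245), S (.435,-.367). Pads: P1 (.557,.301), P2 (.642,.223), P3 (.564,.138), P4 (.479,.216). Now moving to XL.

Emit:
{"fn": "play_rows", "kwargs": {"moves": [{"x": 3.26, "y": 2.03, "jaw": 7.8}, {"x": 3.26, "y": 2.03}, {"x": 3.26, "y": 2.03}, {"x": 3.26, "y": 2.03}, {"x": 3.26, "y": 2.03}, {"x": 3.26, "y": 2.03}, {"x": 3.26, "y": 2.03}, {"x": 3.26, "y": 2.03}], "squeeze": 30}}

```text
invalid input
```

Emit:
{"fn": "play_rows", "kwargs": {"moves": [{"x": 3.26, "y": 2.03}, {"x": 3.26, "y": 2.03}, {"z": -3.0}, {"z": -3.0}, {"z": -2.0}, {"z": -1.0}, {"z": 0}]}}

```text
invalid input
```

```bash
python3 - <<'E'
from h import *
d=eyes.get_image("wrist"); cv2.imwrite("pics/w1.png",d["img"][:,:,::-1]); o=ctrl.get_obs(); print(o["t"],o["tool_pos"],o["contact_force"],o["opening"])
E
```

```text
2.3 [ 0.26442198 -0.5662949   0.2313121 ] [-0.13696019  0.11747568  0.81411139] 0.08519108598411099
```

View pics/w1.png

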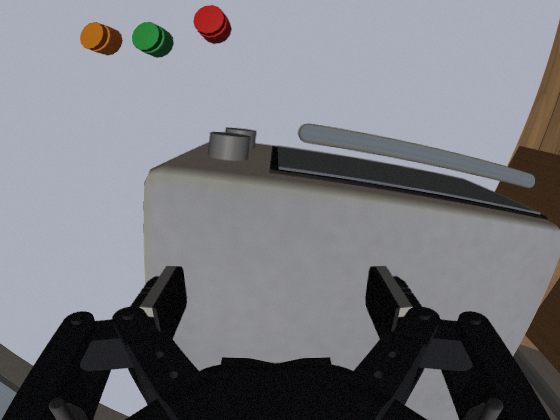

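The call was refused, probably because each row needs every field.

Emit:
{"fn": "play_rows", "kwargs": {"moves": [{"x": 3.26, "y": 2.03, "z": 0, "turn": 0, "jaw": 7.8}, {"x": 3.26, "y": 2.03, "z": 0, "turn": 0, "jaw": 7.8}, {"x": 3.26, "y": 2.03, "z": 0, "turn": 0, "jaw": 7.8}, {"x": 3.26, "y": 2.03, "z": 0, "turn": 0, "jaw": 7.8}, {"x": 3.26, "y": 2.03, "z": 0, "turn": 0, "jaw": 7.8}, {"x": 3.26, "y": 2.03, "z": 0, "turn": 0, "jaw": 7.8}, {"x": 3.26, "y": 2.03, "z": 0, "turn": 0, "jaw": 7.8}, {"x": 3.26, "y": 2.03, "z": 0, "turn": 0, "jaw": 7.8}], "squeeze": 30}}

```text
t: 2.97
tool_pos: [0.5267, -0.4027, 0.2315]
tool_rot: [-0.439, 1.979, -1.98]
contact_force: [0.6, -0.3, -0.1]
opening: 0.0775
```

Emit:
{"fn": "play_rows", "kwargs": {"moves": [{"x": 3.15, "y": 1.98, "z": 0, "turn": 0, "jaw": 7.8}, {"x": 3.15, "y": 1.98, "z": 0, "turn": 0, "jaw": 7.8}, {"x": 0, "y": 0, "z": -3, "turn": 0, "jaw": 7.8}, {"x": 0, "y": 0, "z": -3, "turn": 0, "jaw": 7.8}, {"x": 0, "y": 0, "z": -2, "turn": 0, "jaw": 7.8}, {"x": 0, "y": 0, "z": -1.5, "turn": 0, "jaw": 7.8}, {"x": 0, "y": 0, "z": 0, "turn": 0, "jaw": 7.8}]}}

```text
t: 3.55
tool_pos: [0.5862, -0.3627, 0.1313]
tool_rot: [-0.445, 1.988, -1.976]
contact_force: [-1.1, -0.2, -0.8]
opening: 0.0783
```

```bash
cat > w.py <<'E'
import sys
from h import *
d=eyes.get_image("wrist"); o=ctrl.get_obs(); print(o["t"],o["tool_pos"],o["contact_force"],o["opening"])
im=d["img"][:,:,::-1].copy()
from scipy.spatial.transform import Rotation as R
K=d["camera_matrix"];T=d["cam_to_world"]
def pf(X):
    c=T[:3,:3].T@(np.array(X)-T[:3,3]); v=np.array([c[0],-c[1],-c[2]]); rr=np.hypot(v[0],v[1]); th=np.arctan2(rr,v[2]); return K[:2,2]+K[0,0]*th*v[:2]/rr
a=np.linspace(0,2*np.pi,60)
# args: name then groups x,y,z,r
for g in sys.argv[2:]:
    x,y,z,r=map(float,g.split(","))
    P=np.array([pf((x+r*np.cos(t),y+r*np.sin(t),z)) for t in a]); cv2.polylines(im,[np.round(P).astype(int)],True,(0,255,0),1)
cv2.imwrite(f"pics/{sys.argv[1]}.png",im)
E
python3 w.py w2 .59,-.363,.08,.0265 .59,-.363,0,.0275
```

```text
3.6 [ 0.58712652 -0.36362037  0.13407444] [0.58805623 0.48972579 0.40853846] 0.07804502386854076
```

View pics/w2.png

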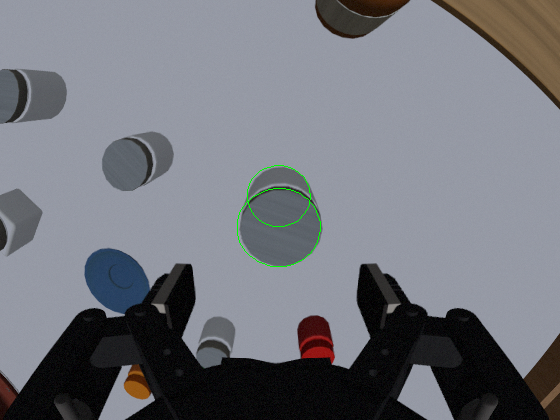

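The wrist overlay matches XL's lid and base. Descending.

Emit:
{"fn": "play_rows", "kwargs": {"moves": [{"x": 0.2, "y": 0, "z": -2, "turn": 0, "jaw": 7.8}, {"x": 0, "y": 0, "z": -2.5, "turn": 0, "jaw": 7.8}, {"x": 0, "y": 0, "z": -2.5, "turn": 0, "jaw": 7.8}, {"x": 0, "y": 0, "z": -2, "turn": 0, "jaw": 7.8}, {"x": 0, "y": 0, "z": -1, "turn": 0, "jaw": 7.8}, {"x": 0, "y": 0, "z": -1, "turn": 0, "jaw": 7.8}, {"x": 0, "y": 0, "z": 0, "turn": 0, "jaw": 7.8}]}}

```text
t: 4.18
tool_pos: [0.5899, -0.3644, 0.0257]
tool_rot: [-0.44, 1.981, -1.979]
contact_force: [0.1, -0.1, -1.0]
opening: 0.0782
```

Emit:
{"fn": "play_rows", "kwargs": {"moves": [{"x": 0, "y": 0, "z": 0, "turn": 0, "jaw": 6.5}, {"x": 0, "y": 0, "z": 0, "turn": 0, "jaw": 6}, {"x": 0, "y": 0, "z": 0, "turn": 0, "jaw": 5.7}, {"x": 0, "y": 0, "z": 0, "turn": 0, "jaw": 5.5}, {"x": 0, "y": 0, "z": 0, "turn": 0, "jaw": 5.2}, {"x": 0, "y": 0, "z": 0, "turn": 0, "jaw": 5.0}, {"x": 0, "y": 0, "z": 0, "turn": 0, "jaw": 5.0}, {"x": 0, "y": 0, "z": 0, "turn": 0, "jaw": 5.0}], "squeeze": 30}}

```text
t: 4.85
tool_pos: [0.5911, -0.3647, 0.0282]
tool_rot: [-0.438, 1.978, -1.98]
contact_force: [-0.8, 2.5, 5.7]
opening: 0.0542
```

```bash
python3 w.py w3
```

```text
4.9 [ 0.59110002 -0.36471847  0.02813113] [-0.98048051  1.17225565  6.55335304] 0.054411530732675115
```

View pics/w3.png

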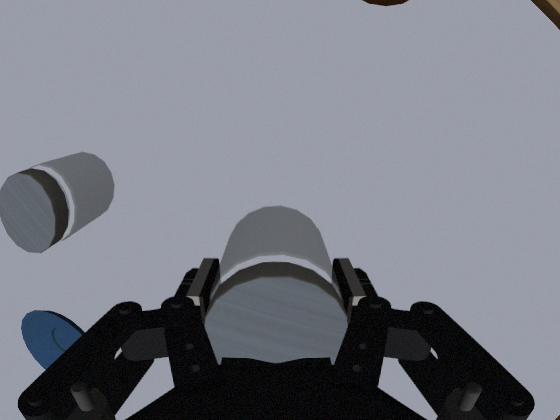

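XL is gripped (opening 54.4 mm). Lifting it.

Emit:
{"fn": "play_rows", "kwargs": {"moves": [{"x": 0, "y": 0, "z": 0.5, "turn": 0, "jaw": 5.0}, {"x": 0, "y": 0, "z": 1, "turn": 0, "jaw": 5.0}, {"x": 0, "y": 0, "z": 2, "turn": 0, "jaw": 5.0}, {"x": 0, "y": 0, "z": 3, "turn": 0, "jaw": 5.0}, {"x": 0, "y": 0, "z": 3, "turn": 0, "jaw": 5.0}, {"x": 0, "y": 1, "z": 2, "turn": 0, "jaw": 5.0}, {"x": 0, "y": 2, "z": 1, "turn": 0, "jaw": 5.0}, {"x": 0, "y": 3, "z": 0, "turn": 0, "jaw": 5.0}]}}

```text
t: 5.57
tool_pos: [0.5918, -0.307, 0.1564]
tool_rot: [-0.431, 1.972, -1.986]
contact_force: [-0.2, 0.5, -0.7]
opening: 0.0543
```

Emit:
{"fn": "play_rows", "kwargs": {"moves": [{"x": 0, "y": 3.5, "z": 0, "turn": 0, "jaw": 5.0}, {"x": 0, "y": 4, "z": 0, "turn": 0, "jaw": 5.0}, {"x": 0, "y": 4, "z": 0, "turn": 0, "jaw": 5.0}, {"x": 0, "y": 4, "z": 0, "turn": 0, "jaw": 5.0}, {"x": 0, "y": 4, "z": 0, "turn": 0, "jaw": 5.0}, {"x": 0, "y": 4, "z": 0, "turn": 0, "jaw": 5.0}, {"x": 0, "y": 4, "z": 0, "turn": 0, "jaw": 5.0}, {"x": 0, "y": 4, "z": 0, "turn": 0, "jaw": 5.0}]}}

```text
t: 6.23
tool_pos: [0.5897, 0.0124, 0.1516]
tool_rot: [-0.439, 1.979, -1.98]
contact_force: [1.1, 0.2, -2.0]
opening: 0.0543
```

Emit:
{"fn": "play_rows", "kwargs": {"moves": [{"x": 0, "y": 4, "z": 0, "turn": 0, "jaw": 5.0}, {"x": 0, "y": 4, "z": 0, "turn": 0, "jaw": 5.0}, {"x": 0, "y": 4, "z": 0, "turn": 0, "jaw": 5.0}, {"x": 0, "y": 4, "z": 0, "turn": 0, "jaw": 5.0}, {"x": -0.5, "y": 4, "z": 0, "turn": 0, "jaw": 5.0}, {"x": -1, "y": 3, "z": 0, "turn": 0, "jaw": 5.0}, {"x": -1, "y": 2, "z": 0, "turn": 0, "jaw": 5.0}, {"x": 0, "y": 0, "z": 0, "turn": 0, "jaw": 5.0}]}}

```text
t: 6.9
tool_pos: [0.5631, 0.2645, 0.1512]
tool_rot: [-0.445, 1.979, -1.976]
contact_force: [1.0, 0.5, -2.1]
opening: 0.0541
```

```bash
python3 w.py w4 .5573,.3013,.019,.034 .6424,.2228,.019,.034 .5641,.1379,.019,.034 .479,.216,.019,.034
```

```text
6.95 [0.56404307 0.26245742 0.15123692] [-0.30827659 -0.1694234  -1.20833053] 0.054394452615554395
```

View pics/w4.png

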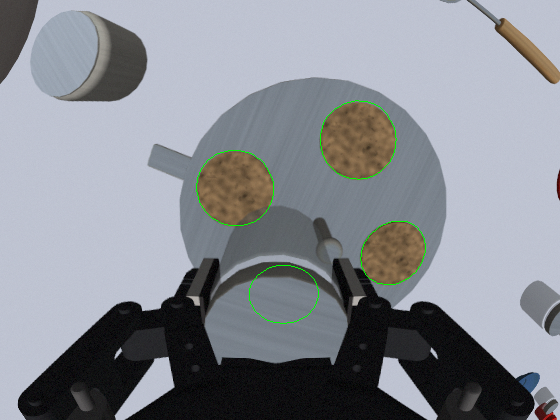

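The pad outlines match the wrist view. Now moving over pad 1 and lowering.

Emit:
{"fn": "play_rows", "kwargs": {"moves": [{"x": -0.3, "y": 2, "z": 0, "turn": 0, "jaw": 5.0}, {"x": -0.3, "y": 1.7, "z": 0, "turn": 0, "jaw": 5.0}, {"x": 0, "y": 0, "z": -2.5, "turn": 0, "jaw": 5.0}, {"x": 0, "y": 0, "z": -2.5, "turn": 0, "jaw": 5.0}, {"x": 0, "y": 0, "z": -2, "turn": 0, "jaw": 5.0}, {"x": 0, "y": 0, "z": -1.5, "turn": 0, "jaw": 5.0}, {"x": 0, "y": 0, "z": -0.5, "turn": 0, "jaw": 5.0}, {"x": 0, "y": 0, "z": 0, "turn": 0, "jaw": 5.0}]}}

```text
t: 7.62
tool_pos: [0.5584, 0.2965, 0.0595]
tool_rot: [-0.442, 1.981, -1.982]
contact_force: [0.3, -0.0, -2.5]
opening: 0.0545
```

```bash
python3 w.py w5 .5573,.3013,.019,.034 .6424,.2228,.019,.034 .5641,.1379,.019,.034 .479,.216,.019,.034
```

```text
7.6667 [0.5594651  0.29708759 0.06125514] [-0.00216588  0.27486618 -1.08937733] 0.0543086972705132
```

View pics/w5.png

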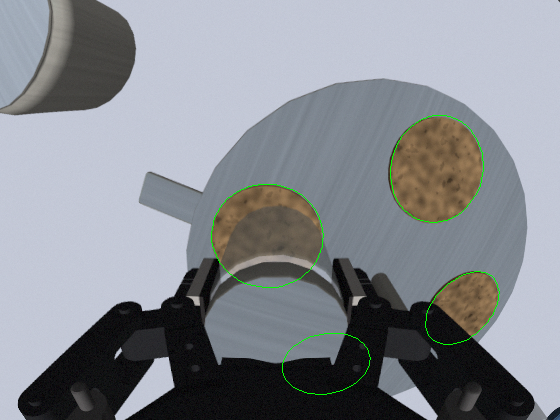

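Emit:
{"fn": "play_rows", "kwargs": {"moves": [{"x": -0.1, "y": 0.3, "z": -0.4, "turn": 0, "jaw": 5.0}, {"x": 0, "y": 0, "z": -0.3, "turn": 0, "jaw": 5.0}, {"x": 0, "y": 0, "z": -0.15, "turn": 0, "jaw": 5.0}, {"x": 0, "y": 0, "z": -0.15, "turn": 0, "jaw": 5.0}, {"x": 0, "y": 0, "z": 0, "turn": 0, "jaw": 5.0}]}}

```text
t: 8.08
tool_pos: [0.5582, 0.3008, 0.0513]
tool_rot: [-0.439, 1.98, -1.98]
contact_force: [-0.3, -0.4, -3.0]
opening: 0.0543
```

```bash
python3 - <<'E'
from h import *
for c in ("top","wrist","scene"):
  d=eyes.get_image(c); o=ctrl.get_obs(); print(o["t"],o["tool_pos"],o["contact_force"])
E
```

```text
8.1333 [0.55819194 0.30074625 0.05140154] [ 0.41202648 -0.33080977 -1.92372062]
8.1833 [0.55823965 0.3007502  0.05146121] [-0.30231173  0.2063403  -1.31482456]
8.2333 [0.55827761 0.30077113 0.05149321] [ 0.07549205 -0.71376333 -2.12255266]
```

Emit:
{"fn": "play_rows", "kwargs": {"moves": [{"x": 0, "y": 0, "z": -0.15, "turn": 0, "jaw": 5.0}, {"x": 0, "y": 0, "z": -0.1, "turn": 0, "jaw": 5.0}, {"x": 0, "y": 0, "z": -0.1, "turn": 0, "jaw": 5.0}, {"x": 0, "y": 0, "z": 0, "turn": 0, "jaw": 5.0}, {"x": 0, "y": 0, "z": 0, "turn": 0, "jaw": 5.0}]}}

```text
t: 8.65
tool_pos: [0.5581, 0.3006, 0.0476]
tool_rot: [-0.44, 1.98, -1.98]
contact_force: [0.6, -0.4, -1.9]
opening: 0.0544
```

Emit:
{"fn": "play_rows", "kwargs": {"moves": [{"x": 0, "y": 0, "z": -0.1, "turn": 0, "jaw": 5.0}, {"x": 0, "y": 0, "z": 0, "turn": 0, "jaw": 5.0}, {"x": 0, "y": 0, "z": 0, "turn": 0, "jaw": 5.0}]}}

```text
t: 8.9
tool_pos: [0.5584, 0.3008, 0.0471]
tool_rot: [-0.439, 1.98, -1.979]
contact_force: [-0.6, -0.5, 0.0]
opening: 0.0545
```

Contact. Releasing gently.

Emit:
{"fn": "play_rows", "kwargs": {"moves": [{"x": 0, "y": 0, "z": -0.05, "turn": 0, "jaw": 5.0}, {"x": 0, "y": 0, "z": 0, "turn": 0, "jaw": 5.5}, {"x": 0, "y": 0, "z": 0, "turn": 0, "jaw": 5.8}, {"x": 0, "y": 0, "z": 0, "turn": 0, "jaw": 6.2}, {"x": 0, "y": 0, "z": 0, "turn": 0, "jaw": 6.8}, {"x": 0, "y": 0, "z": 0, "turn": 0, "jaw": 7.0}, {"x": 0, "y": 0, "z": 0, "turn": 0, "jaw": 7.0}]}}

```text
t: 9.48
tool_pos: [0.5582, 0.3007, 0.0462]
tool_rot: [-0.439, 1.98, -1.98]
contact_force: [-0.0, -0.4, 0.7]
opening: 0.07
```

```bash
python3 w.py w6 .5573,.3013,.019,.0275 .5573,.3013,.099,.0265
```

```text
9.5333 [0.55820377 0.30068568 0.0462497 ] [-0.58823396  0.58521244  0.53963596] 0.06978554557799499
```

View pics/w6.png

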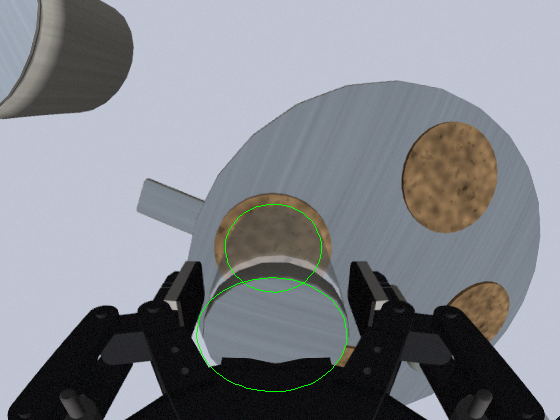

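XL stands on pad 1. Rising and going to L.

Emit:
{"fn": "play_rows", "kwargs": {"moves": [{"x": 0, "y": 0, "z": 1, "turn": 0, "jaw": 7.0}, {"x": 0, "y": 0, "z": 2, "turn": 0, "jaw": 7.0}, {"x": 0, "y": 0, "z": 3, "turn": 0, "jaw": 7.0}, {"x": 0, "y": 0, "z": 3, "turn": 0, "jaw": 7.0}, {"x": 0, "y": 0, "z": 2, "turn": 0, "jaw": 7.0}, {"x": 0, "y": -2, "z": 0, "turn": 0, "jaw": 7.0}, {"x": 0, "y": -3, "z": 0, "turn": 0, "jaw": 7.0}, {"x": 0.3, "y": -4, "z": 0, "turn": 0, "jaw": 7.0}]}}

```text
t: 10.2
tool_pos: [0.5613, 0.2116, 0.1582]
tool_rot: [-0.44, 1.977, -1.976]
contact_force: [0.1, 0.2, -0.1]
opening: 0.0702
```

Emit:
{"fn": "play_rows", "kwargs": {"moves": [{"x": 0.4, "y": -4, "z": 0, "turn": 0, "jaw": 7.0}, {"x": 0.4, "y": -4, "z": 0, "turn": 0, "jaw": 7.0}, {"x": 0.4, "y": -4, "z": 0, "turn": 0, "jaw": 7.0}, {"x": 0.4, "y": -4, "z": 0, "turn": 0, "jaw": 7.0}, {"x": 0.4, "y": -4, "z": 0, "turn": 0, "jaw": 7.0}, {"x": 0.4, "y": -4, "z": 0, "turn": 0, "jaw": 7.0}, {"x": 0.4, "y": -3, "z": 0, "turn": 0, "jaw": 7.0}, {"x": 0, "y": 0, "z": 0, "turn": 0, "jaw": 7.0}]}}

```text
t: 10.87
tool_pos: [0.5898, -0.0645, 0.1576]
tool_rot: [-0.433, 1.98, -1.985]
contact_force: [-0.6, 0.7, 0.9]
opening: 0.0698
```

```bash
python3 w.py w7 .5895,-.1125,.07,.023 .5895,-.1125,0,.024; python3 - <<'E'
from h import *
im={}
D={c:eyes.get_image(c) for c in ["top","scene"]}
for c in D:
  d=D[c]; 
  for n in ["jar_xl_mid"]:
    for q in regions_of(c,n)[:3]:
      s,i=fit(d,q["pixels"],.019,.099,.0275,at(d,q["point"],.06)[:2]); print(c,n,round(q["score"],2),s,i)
from pads import tray; tray(D)
E
```

```text
10.9167 [ 0.58956617 -0.06203519  0.15731061] [-0.41654646  0.8090512   0.23290148] 0.06985905332373529
top jar_xl_mid 0.9 [0.55653211 0.29869198] 0.8640674394099052
scene jar_xl_mid 0.76 [0.56075865 0.30015512] 0.8940719144800777
top [0.6406 0.2227] 0.89 604
top [0.547  0.2896] 0.22 177
top [0.477  0.2159] 0.88 634
 mean [0.55487206 0.24276059]
scene [0.4809 0.2162] 0.88 393
scene [0.5618 0.2896] 0.32 169
scene [0.5659 0.1384] 0.88 474
scene [0.6441 0.2229] 0.89 502
 mean [0.5631826  0.21676053]
```

View pics/w7.png

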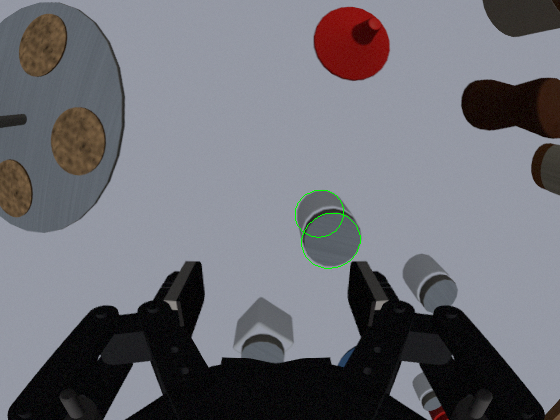

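XL is within about 2 mm of pad centre and the tray hasn't moved. The L overlay fits too. Descending on L.

Emit:
{"fn": "play_rows", "kwargs": {"moves": [{"x": 0, "y": -2.6, "z": -1, "turn": 0, "jaw": 7.0}, {"x": 0, "y": -2.45, "z": -1.5, "turn": 0, "jaw": 7.0}, {"x": 0, "y": 0, "z": -3, "turn": 0, "jaw": 7.0}, {"x": 0, "y": 0, "z": -3, "turn": 0, "jaw": 7.0}, {"x": 0, "y": 0, "z": -2.5, "turn": 0, "jaw": 7.0}, {"x": 0, "y": 0, "z": -1.5, "turn": 0, "jaw": 7.0}, {"x": 0, "y": 0, "z": -1, "turn": 0, "jaw": 7.0}, {"x": 0, "y": 0, "z": 0, "turn": 0, "jaw": 7.0}]}}

```text
t: 11.78
tool_pos: [0.5874, -0.108, 0.0186]
tool_rot: [-0.446, 1.983, -1.978]
contact_force: [-0.7, 0.2, 0.0]
opening: 0.0695
```

Emit:
{"fn": "play_rows", "kwargs": {"moves": [{"x": 0, "y": 0, "z": 0, "turn": 0, "jaw": 6}, {"x": 0, "y": 0, "z": 0, "turn": 0, "jaw": 5.4}, {"x": 0, "y": 0, "z": 0, "turn": 0, "jaw": 5.0}, {"x": 0, "y": 0, "z": 0, "turn": 0, "jaw": 4.8}, {"x": 0, "y": 0, "z": 0, "turn": 0, "jaw": 4.6}, {"x": 0, "y": 0, "z": 0, "turn": 0, "jaw": 4.3}, {"x": 0, "y": 0, "z": 0, "turn": 0, "jaw": 4.3}, {"x": 0, "y": 0, "z": 0, "turn": 0, "jaw": 4.3}]}}

```text
t: 12.45
tool_pos: [0.5911, -0.1105, 0.0237]
tool_rot: [-0.435, 1.976, -1.981]
contact_force: [1.0, -1.5, 6.8]
opening: 0.0473
```

Emit:
{"fn": "play_rows", "kwargs": {"moves": [{"x": 0, "y": 0, "z": 0.5, "turn": 0, "jaw": 4.3}, {"x": 0, "y": 0, "z": 1, "turn": 0, "jaw": 4.3}, {"x": 0, "y": 0, "z": 2, "turn": 0, "jaw": 4.3}, {"x": 0, "y": 0, "z": 3, "turn": 0, "jaw": 4.3}, {"x": 0, "y": 0, "z": 3, "turn": 0, "jaw": 4.3}, {"x": 0, "y": 1, "z": 2, "turn": 0, "jaw": 4.3}, {"x": 0.3, "y": 2, "z": 1, "turn": 0, "jaw": 4.3}, {"x": 0.5, "y": 3.4, "z": 0, "turn": 0, "jaw": 4.3}]}}

```text
t: 13.12
tool_pos: [0.5988, -0.0475, 0.1508]
tool_rot: [-0.43, 1.976, -1.983]
contact_force: [0.3, 0.4, -1.0]
opening: 0.0471
```

Emit:
{"fn": "play_rows", "kwargs": {"moves": [{"x": 0.7, "y": 4, "z": 0, "turn": 0, "jaw": 4.3}, {"x": 0.7, "y": 4, "z": 0, "turn": 0, "jaw": 4.3}, {"x": 0.7, "y": 4, "z": 0, "turn": 0, "jaw": 4.3}, {"x": 0.7, "y": 4, "z": 0, "turn": 0, "jaw": 4.3}, {"x": 0.7, "y": 4, "z": 0, "turn": 0, "jaw": 4.3}, {"x": 0.5, "y": 3.5, "z": 0, "turn": 0, "jaw": 4.3}, {"x": 0.3, "y": 2.5, "z": 0, "turn": 0, "jaw": 4.3}, {"x": 0, "y": 0, "z": 0, "turn": 0, "jaw": 4.3}]}}

```text
t: 13.78
tool_pos: [0.6393, 0.2191, 0.1462]
tool_rot: [-0.445, 1.979, -1.975]
contact_force: [-0.3, -0.2, -1.2]
opening: 0.0469
```

```bash
python3 w.py w8 .6424,.2228,.019,.034  .5641,.1379,.019,.034 .5573,.3013,.019,.0275 .5573,.3013,.099,.0265
```

```text
13.8333 [0.63931582 0.21671659 0.14604372] [ 0.57915554 -0.38144902 -1.17587204] 0.04704759068486948
```

View pics/w8.png

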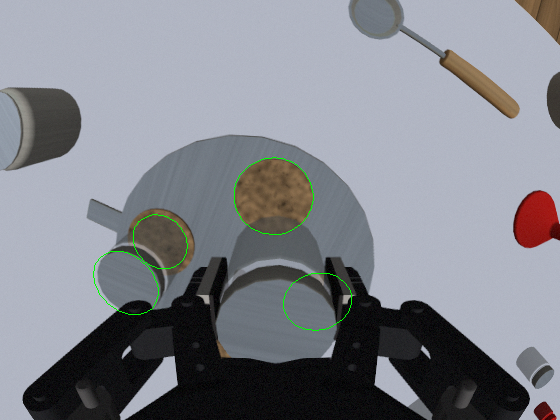

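Emit:
{"fn": "play_rows", "kwargs": {"moves": [{"x": 0.5, "y": 0.7, "z": -1.5, "turn": 0, "jaw": 4.3}, {"x": 0, "y": 0, "z": -2.5, "turn": 0, "jaw": 4.3}, {"x": 0, "y": 0, "z": -2.5, "turn": 0, "jaw": 4.3}, {"x": 0, "y": 0, "z": -1.7, "turn": 0, "jaw": 4.3}, {"x": 0, "y": 0, "z": -0.8, "turn": 0, "jaw": 4.3}, {"x": 0, "y": 0, "z": -0.3, "turn": 0, "jaw": 4.3}, {"x": 0, "y": 0, "z": 0, "turn": 0, "jaw": 4.3}, {"x": 0, "y": 0, "z": 0, "turn": 0, "jaw": 4.3}]}}

```text
t: 14.5
tool_pos: [0.6461, 0.2209, 0.0548]
tool_rot: [-0.437, 1.979, -1.979]
contact_force: [0.6, 0.7, -0.5]
opening: 0.0472
```

Emit:
{"fn": "play_rows", "kwargs": {"moves": [{"x": -0.2, "y": 0.3, "z": -0.4, "turn": 0, "jaw": 4.3}, {"x": 0, "y": 0, "z": -0.3, "turn": 0, "jaw": 4.3}, {"x": 0, "y": 0, "z": -0.2, "turn": 0, "jaw": 4.3}, {"x": 0, "y": 0, "z": -0.1, "turn": 0, "jaw": 4.3}, {"x": 0, "y": 0, "z": 0, "turn": 0, "jaw": 4.3}, {"x": 0, "y": 0, "z": 0, "turn": 0, "jaw": 4.3}]}}

```text
t: 15.0
tool_pos: [0.6432, 0.2242, 0.0433]
tool_rot: [-0.439, 1.98, -1.98]
contact_force: [-0.0, 0.3, -0.4]
opening: 0.0471
```

Emit:
{"fn": "play_rows", "kwargs": {"moves": [{"x": 0, "y": 0, "z": -0.1, "turn": 0, "jaw": 4.3}, {"x": 0, "y": 0, "z": 0, "turn": 0, "jaw": 4.3}, {"x": 0, "y": 0, "z": 0, "turn": 0, "jaw": 4.3}]}}

```text
t: 15.25
tool_pos: [0.6435, 0.2243, 0.0428]
tool_rot: [-0.439, 1.979, -1.979]
contact_force: [-0.7, -0.3, 0.4]
opening: 0.0473
```

Emit:
{"fn": "play_rows", "kwargs": {"moves": [{"x": 0, "y": 0, "z": -0.05, "turn": 0, "jaw": 4.3}, {"x": 0, "y": 0, "z": 0, "turn": 0, "jaw": 4.8}, {"x": 0, "y": 0, "z": 0, "turn": 0, "jaw": 5.1}, {"x": 0, "y": 0, "z": 0, "turn": 0, "jaw": 5.5}, {"x": 0, "y": 0, "z": 0, "turn": 0, "jaw": 6.2}, {"x": 0, "y": 0, "z": 0, "turn": 0, "jaw": 6.4}, {"x": 0, "y": 0, "z": 0, "turn": 0, "jaw": 6.4}]}}

```text
t: 15.83
tool_pos: [0.6431, 0.2242, 0.0417]
tool_rot: [-0.44, 1.98, -1.98]
contact_force: [0.5, 0.2, -0.6]
opening: 0.0638
```

Emit:
{"fn": "play_rows", "kwargs": {"moves": [{"x": 0, "y": 0, "z": 1, "turn": 0, "jaw": 6.4}, {"x": 0, "y": 0, "z": 2, "turn": 0, "jaw": 6.4}, {"x": 0, "y": 0, "z": 3, "turn": 0, "jaw": 6.4}, {"x": 0, "y": 0, "z": 3, "turn": 0, "jaw": 6.4}, {"x": 0, "y": 0, "z": 2, "turn": 0, "jaw": 6.4}, {"x": 0, "y": -2, "z": 0, "turn": 0, "jaw": 6.4}, {"x": -0.2, "y": -3, "z": 0, "turn": 0, "jaw": 6.4}, {"x": -0.4, "y": -4, "z": 0, "turn": 0, "jaw": 6.4}]}}

```text
t: 16.5
tool_pos: [0.6378, 0.1351, 0.1538]
tool_rot: [-0.439, 1.977, -1.976]
contact_force: [0.4, -0.8, 0.1]
opening: 0.0641
```

Emit:
{"fn": "play_rows", "kwargs": {"moves": [{"x": -0.6, "y": -4, "z": 0, "turn": 0, "jaw": 6.4}, {"x": -0.6, "y": -4, "z": 0, "turn": 0, "jaw": 6.4}, {"x": -0.6, "y": -4, "z": 0, "turn": 0, "jaw": 6.4}, {"x": -0.6, "y": -4, "z": 0, "turn": 0, "jaw": 6.4}, {"x": -0.6, "y": -4, "z": 0, "turn": 0, "jaw": 6.4}, {"x": -0.6, "y": -4, "z": 0, "turn": 0, "jaw": 6.4}, {"x": -0.6, "y": -4, "z": 0, "turn": 0, "jaw": 6.4}, {"x": -0.6, "y": -4, "z": 0, "turn": 0, "jaw": 6.4}]}}

```text
t: 17.17
tool_pos: [0.5888, -0.1878, 0.153]
tool_rot: [-0.438, 1.978, -1.98]
contact_force: [-0.0, -0.5, 0.0]
opening: 0.0639
```

Emit:
{"fn": "play_rows", "kwargs": {"moves": [{"x": -0.6, "y": -2.5, "z": 0, "turn": 0, "jaw": 6.4}, {"x": 0, "y": 0, "z": 0, "turn": 0, "jaw": 6.4}]}}

```text
t: 17.33
tool_pos: [0.5823, -0.2157, 0.1529]
tool_rot: [-0.434, 1.98, -1.985]
contact_force: [0.3, 0.3, 0.5]
opening: 0.0641
```

```bash
python3 w.py w9 .579,-.2447,.06,.0195 .579,-.2447,0,.0205; python3 - <<'E'
from h import *
D={c:eyes.get_image(c) for c in ["top","scene"]}
for c in D:
  d=D[c]; 
  for n,r,h in [("jar_xl_mid",.0275,.08),("jar_l_mid",.024,.07)]:
    for q in regions_of(c,n)[:3]:
      s,i=fit(d,q["pixels"],.019,.019+h,r,at(d,q["point"],.06)[:2]); print(c,n,round(q["score"],2),s,i)
from pads import tray; tray(D)
E
```

```text
17.3833 [ 0.58277017 -0.21329094  0.15275079] [ 0.26699542  0.18885924 -0.56135197] 0.06411632941385491
top jar_xl_mid 0.98 [0.55688276 0.29900759] 0.9259259259259259
top jar_l_mid 0.62 [0.64068439 0.22205793] 0.8985074626865671
scene jar_xl_mid 0.68 [0.55894098 0.3012726 ] 0.8343023255813954
scene jar_xl_mid 0.46 [ 0.46943876 -0.36981074] 0.3009931245225363
scene jar_xl_mid 0.36 [ 0.60437831 -0.25277452] 0.47092605886575734
scene jar_l_mid 0.93 [0.64481541 0.22360479] 0.8943181818181818
scene jar_l_mid 0.71 [ 0.48840291 -0.12218099] 0.5789473684210527
scene jar_l_mid 0.54 [ 0.46455134 -0.36953172] 0.4051383399209486
top [0.6331 0.2134] 0.31 240
top [0.5624 0.1374] 0.88 619
top [0.547  0.2894] 0.22 181
top [0.4769 0.2159] 0.89 637
 mean [0.55483984 0.21401822]
scene [0.4811 0.216 ] 0.87 394
scene [0.5434 0.288 ] 0.22 103
scene [0.5659 0.1382] 0.88 474
scene [0.6472 0.2148] 0.41 261
 mean [0.55941681 0.21428303]
```

View pics/w9.png

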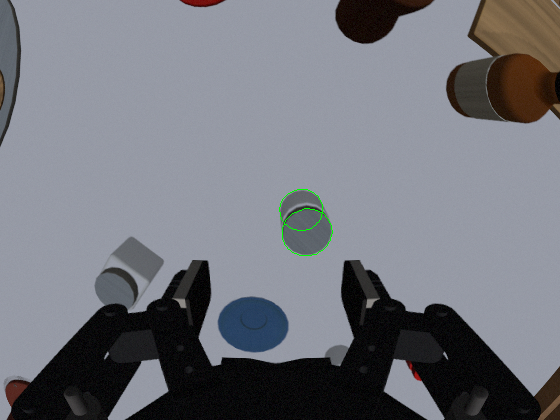

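L is within 1 mm of pad 2's centre, and the M overlay fits. Descending.

Emit:
{"fn": "play_rows", "kwargs": {"moves": [{"x": -0.2, "y": -1.6, "z": -1, "turn": 0, "jaw": 6.4}, {"x": -0.1, "y": -1.5, "z": -2, "turn": 0, "jaw": 6.4}, {"x": 0, "y": 0, "z": -3, "turn": 0, "jaw": 6.4}, {"x": 0, "y": 0, "z": -3, "turn": 0, "jaw": 6.4}, {"x": 0, "y": 0, "z": -2.2, "turn": 0, "jaw": 6.4}, {"x": 0, "y": 0, "z": -1.2, "turn": 0, "jaw": 6.4}, {"x": 0, "y": 0, "z": -0.8, "turn": 0, "jaw": 6.4}, {"x": 0, "y": 0, "z": 0, "turn": 0, "jaw": 6.4}]}}

```text
t: 18.35
tool_pos: [0.5792, -0.2412, 0.0179]
tool_rot: [-0.442, 1.982, -1.978]
contact_force: [0.5, -0.1, -0.6]
opening: 0.0638
```

Emit:
{"fn": "play_rows", "kwargs": {"moves": [{"x": 0, "y": 0, "z": 0, "turn": 0, "jaw": 5.4}, {"x": 0, "y": 0, "z": 0, "turn": 0, "jaw": 4.7}, {"x": 0, "y": 0, "z": 0, "turn": 0, "jaw": 4.3}, {"x": 0, "y": 0, "z": 0, "turn": 0, "jaw": 4.1}, {"x": 0, "y": 0, "z": 0, "turn": 0, "jaw": 3.9}, {"x": 0, "y": 0, "z": 0, "turn": 0, "jaw": 3.6}, {"x": 0, "y": 0, "z": 0, "turn": 0, "jaw": 3.6}, {"x": 0, "y": 0, "z": 0, "turn": 0, "jaw": 3.6}]}}

```text
t: 19.02
tool_pos: [0.5817, -0.2428, 0.022]
tool_rot: [-0.436, 1.976, -1.981]
contact_force: [0.6, -1.3, 6.4]
opening: 0.0398
```

Emit:
{"fn": "play_rows", "kwargs": {"moves": [{"x": 0, "y": 0, "z": 0.5, "turn": 0, "jaw": 3.6}, {"x": 0, "y": 0, "z": 1, "turn": 0, "jaw": 3.6}, {"x": 0, "y": 0, "z": 2, "turn": 0, "jaw": 3.6}, {"x": 0, "y": 0, "z": 3, "turn": 0, "jaw": 3.6}, {"x": 0, "y": 0, "z": 3, "turn": 0, "jaw": 3.6}, {"x": 0, "y": 1, "z": 2, "turn": 0, "jaw": 3.6}, {"x": 0, "y": 2, "z": 1, "turn": 0, "jaw": 3.6}, {"x": 0, "y": 3.2, "z": 0, "turn": 0, "jaw": 3.6}]}}

```text
t: 19.68
tool_pos: [0.5819, -0.1817, 0.1494]
tool_rot: [-0.431, 1.975, -1.984]
contact_force: [0.5, 0.5, -1.5]
opening: 0.0401
```

Emit:
{"fn": "play_rows", "kwargs": {"moves": [{"x": -0.2, "y": 4, "z": 0, "turn": 0, "jaw": 3.6}, {"x": -0.2, "y": 4, "z": 0, "turn": 0, "jaw": 3.6}, {"x": -0.2, "y": 4, "z": 0, "turn": 0, "jaw": 3.6}, {"x": -0.2, "y": 4, "z": 0, "turn": 0, "jaw": 3.6}, {"x": -0.2, "y": 4, "z": 0, "turn": 0, "jaw": 3.6}, {"x": -0.2, "y": 4, "z": 0, "turn": 0, "jaw": 3.6}, {"x": -0.2, "y": 4, "z": 0, "turn": 0, "jaw": 3.6}, {"x": 0, "y": 3, "z": 0, "turn": 0, "jaw": 3.6}]}}

```text
t: 20.35
tool_pos: [0.5647, 0.1332, 0.1449]
tool_rot: [-0.442, 1.98, -1.978]
contact_force: [0.4, -0.2, -1.1]
opening: 0.04
```

Emit:
{"fn": "play_rows", "kwargs": {"moves": [{"x": 0, "y": 1, "z": 0, "turn": 0, "jaw": 3.6}, {"x": 0, "y": 0, "z": 0, "turn": 0, "jaw": 3.6}, {"x": 0, "y": 0, "z": 0, "turn": 0, "jaw": 3.6}]}}

```text
t: 20.6
tool_pos: [0.5659, 0.14, 0.1447]
tool_rot: [-0.441, 1.979, -1.98]
contact_force: [0.3, -0.4, -1.1]
opening: 0.0399
```

Target is (.567, .1395, .041). Lowering.

Emit:
{"fn": "play_rows", "kwargs": {"moves": [{"x": 0.1, "y": 0, "z": -1.5, "turn": 0, "jaw": 3.6}, {"x": 0, "y": 0, "z": -2.5, "turn": 0, "jaw": 3.6}, {"x": 0, "y": 0, "z": -2.5, "turn": 0, "jaw": 3.6}, {"x": 0, "y": 0, "z": -1.7, "turn": 0, "jaw": 3.6}, {"x": 0, "y": 0, "z": -0.8, "turn": 0, "jaw": 3.6}, {"x": 0, "y": 0, "z": -0.3, "turn": 0, "jaw": 3.6}, {"x": 0, "y": 0, "z": 0, "turn": 0, "jaw": 3.6}, {"x": 0, "y": 0, "z": 0, "turn": 0, "jaw": 3.6}]}}

```text
t: 21.27
tool_pos: [0.5683, 0.1396, 0.0531]
tool_rot: [-0.436, 1.979, -1.98]
contact_force: [0.1, 1.6, -0.5]
opening: 0.0398
```

```bash
python3 w.py w10 .5641,.1379,.019,.0205 .5641,.1379,.019,.034 .479,.216,.019,.034
```

```text
21.3167 [0.56852132 0.13986146 0.05351384] [-0.40661469 -0.49855366 -0.98506145] 0.0401313313297086
```

View pics/w10.png

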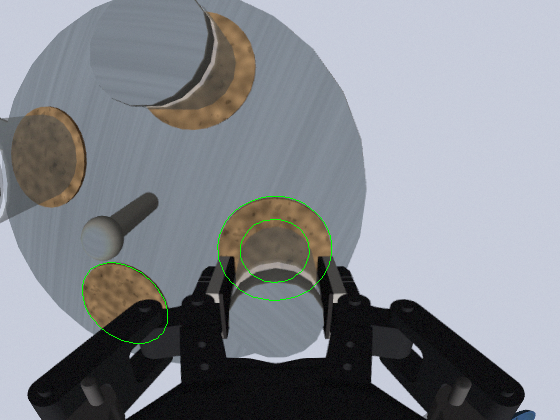

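Emit:
{"fn": "play_rows", "kwargs": {"moves": [{"x": -0.15, "y": 0, "z": -0.4, "turn": 0, "jaw": 3.6}, {"x": 0, "y": 0, "z": -0.3, "turn": 0, "jaw": 3.6}, {"x": 0, "y": 0, "z": -0.2, "turn": 0, "jaw": 3.6}, {"x": 0, "y": 0, "z": -0.1, "turn": 0, "jaw": 3.6}, {"x": 0, "y": 0, "z": 0, "turn": 0, "jaw": 3.6}, {"x": 0, "y": 0, "z": 0, "turn": 0, "jaw": 3.6}]}}

```text
t: 21.82
tool_pos: [0.5656, 0.1403, 0.0417]
tool_rot: [-0.44, 1.98, -1.98]
contact_force: [0.7, -0.5, -1.0]
opening: 0.0395
```

Emit:
{"fn": "play_rows", "kwargs": {"moves": [{"x": 0, "y": 0, "z": -0.1, "turn": 0, "jaw": 3.6}, {"x": 0, "y": 0, "z": 0, "turn": 0, "jaw": 3.6}, {"x": 0, "y": 0, "z": 0, "turn": 0, "jaw": 3.6}]}}

```text
t: 22.07
tool_pos: [0.566, 0.1403, 0.0411]
tool_rot: [-0.439, 1.979, -1.979]
contact_force: [0.3, -0.0, -0.2]
opening: 0.0398
```

Emit:
{"fn": "play_rows", "kwargs": {"moves": [{"x": 0, "y": 0, "z": -0.05, "turn": 0, "jaw": 3.6}, {"x": 0, "y": 0, "z": 0, "turn": 0, "jaw": 3.6}, {"x": 0, "y": 0, "z": 0, "turn": 0, "jaw": 3.6}]}}

```text
t: 22.32
tool_pos: [0.5661, 0.1403, 0.0411]
tool_rot: [-0.439, 1.979, -1.979]
contact_force: [-2.5, -0.1, 5.5]
opening: 0.0399
```

Firm contact. Releasing, then on to S at (.435,-.367).

Emit:
{"fn": "play_rows", "kwargs": {"moves": [{"x": 0, "y": 0, "z": 0, "turn": 0, "jaw": 3.9}, {"x": 0, "y": 0, "z": 0, "turn": 0, "jaw": 4.1}, {"x": 0, "y": 0, "z": 0, "turn": 0, "jaw": 4.4}, {"x": 0, "y": 0, "z": 0, "turn": 0, "jaw": 5.0}, {"x": 0, "y": 0, "z": 0, "turn": 0, "jaw": 5.5}, {"x": 0, "y": 0, "z": 0, "turn": 0, "jaw": 5.5}, {"x": 0, "y": 0, "z": 0, "turn": 0, "jaw": 5.5}]}}

```text
t: 22.9
tool_pos: [0.5656, 0.1402, 0.0401]
tool_rot: [-0.44, 1.98, -1.98]
contact_force: [0.1, -0.1, 0.1]
opening: 0.0549
```

Emit:
{"fn": "play_rows", "kwargs": {"moves": [{"x": 0, "y": 0, "z": 1, "turn": 0, "jaw": 5.5}, {"x": 0, "y": 0, "z": 2, "turn": 0, "jaw": 5.5}, {"x": 0, "y": 0, "z": 3, "turn": 0, "jaw": 5.5}, {"x": 0, "y": 0, "z": 3, "turn": 0, "jaw": 5.5}, {"x": 0, "y": 0, "z": 2, "turn": 0, "jaw": 5.5}, {"x": -0.3, "y": -2, "z": 0, "turn": 0, "jaw": 5.5}, {"x": -0.7, "y": -3, "z": 0, "turn": 0, "jaw": 5.5}, {"x": -1, "y": -4, "z": 0, "turn": 0, "jaw": 5.5}]}}

```text
t: 23.57
tool_pos: [0.5464, 0.0507, 0.1523]
tool_rot: [-0.439, 1.976, -1.977]
contact_force: [0.6, -1.5, 0.3]
opening: 0.0553
```

Emit:
{"fn": "play_rows", "kwargs": {"moves": [{"x": -1, "y": -4, "z": 0, "turn": 0, "jaw": 5.5}, {"x": -1, "y": -4, "z": 0, "turn": 0, "jaw": 5.5}, {"x": -1, "y": -4, "z": 0, "turn": 0, "jaw": 5.5}, {"x": -1, "y": -4, "z": 0, "turn": 0, "jaw": 5.5}, {"x": -1, "y": -4, "z": 0, "turn": 0, "jaw": 5.5}, {"x": -1, "y": -4, "z": 0, "turn": 0, "jaw": 5.5}, {"x": -1, "y": -4, "z": 0, "turn": 0, "jaw": 5.5}, {"x": -1, "y": -4, "z": 0, "turn": 0, "jaw": 5.5}]}}

```text
t: 24.23
tool_pos: [0.465, -0.2718, 0.1515]
tool_rot: [-0.438, 1.978, -1.981]
contact_force: [0.7, 0.4, 0.3]
opening: 0.0548
```

Emit:
{"fn": "play_rows", "kwargs": {"moves": [{"x": -1, "y": -3, "z": 0, "turn": 0, "jaw": 5.5}, {"x": -1, "y": -2, "z": 0, "turn": 0, "jaw": 5.5}, {"x": 0, "y": 0, "z": 0, "turn": 0, "jaw": 5.5}]}}

```text
t: 24.48
tool_pos: [0.4442, -0.3236, 0.1514]
tool_rot: [-0.435, 1.981, -1.985]
contact_force: [0.1, -1.3, 0.2]
opening: 0.0552
```

```bash
python3 w.py w11 .4353,-.367,.05,.016 .4353,-.367,0,.017; python3 - <<'E'
from h import *
D={c:eyes.get_image(c) for c in ["top","scene"]}
for c in D:
  d=D[c]; 
  for n,r,h in [("jar_xl_mid",.0275,.08),("jar_l_mid",.024,.07),("jar_m_mid",.0205,.06)]:
    for q in regions_of(c,n)[:2]:
      s,i=fit(d,q["pixels"],.019,.019+h,r,at(d,q["point"],.06)[:2]); print(c,n,round(q["score"],2),s,i)
from pads import tray; tray(D)
E
```

```text
24.5333 [ 0.44501673 -0.32162292  0.15116438] [ 0.24659621  0.57456218 -0.19848776] 0.055003136667890494
top jar_xl_mid 0.74 [0.55676351 0.29923779] 0.8907922912205567
top jar_l_mid 0.61 [0.64096266 0.22158609] 0.8181818181818182
top jar_m_mid 0.69 [0.56170923 0.13731047] 0.8445945945945946
scene jar_xl_mid 0.97 [0.55757044 0.30288096] 0.7945472249269717
scene jar_xl_mid 0.44 [0.64863208 0.2186489 ] 0.658578856152513
scene jar_l_mid 0.85 [0.64583513 0.22221649] 0.7920454545454545
scene jar_l_mid 0.27 [ 0.48548964 -0.26100078] 0.5481481481481482
scene jar_m_mid 0.81 [0.56549614 0.13894409] 0.7864238410596026
scene jar_m_mid 0.16 [0.64218793 0.22716392] 0.8718291054739653
top [0.6337 0.2132] 0.34 257
top [0.5569 0.1291] 0.4 310
top [0.5469 0.2889] 0.23 184
top [0.4769 0.2157] 0.89 640
 mean [0.55363656 0.21172772]
scene [0.4793 0.2178] 0.81 361
scene [0.5702 0.1324] 0.5 293
scene [0.6471 0.2143] 0.4 250
 mean [0.56553683 0.18814492]
```

View pics/w11.png

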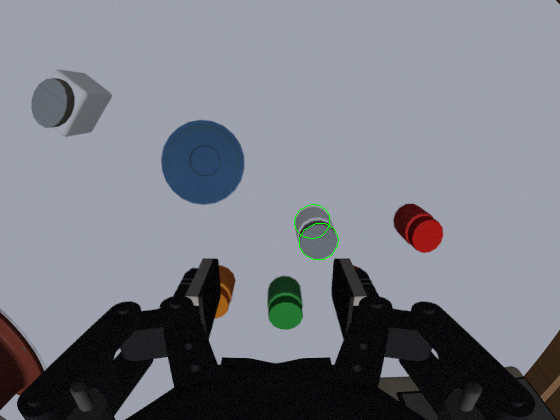

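M is on pad 3, and the S overlay fits with clear room for the fingers. Centring first, then descending.

Emit:
{"fn": "play_rows", "kwargs": {"moves": [{"x": -0.4, "y": -2.3, "z": 0, "turn": 0, "jaw": 5.5}, {"x": -0.4, "y": -2.1, "z": 0, "turn": 0, "jaw": 5.5}, {"x": 0, "y": 0, "z": -2, "turn": 0, "jaw": 5.5}, {"x": 0, "y": 0, "z": -2.5, "turn": 0, "jaw": 5.5}, {"x": 0, "y": 0, "z": -2, "turn": 0, "jaw": 5.5}, {"x": 0, "y": 0, "z": -1, "turn": 0, "jaw": 5.5}, {"x": 0, "y": 0, "z": 0, "turn": 0, "jaw": 5.5}]}}

```text
t: 25.52
tool_pos: [0.4364, -0.3618, 0.0722]
tool_rot: [-0.443, 1.986, -1.975]
contact_force: [-0.4, 0.3, -0.2]
opening: 0.0552
```

```bash
python3 w.py w12 .4353,-.367,.05,.016 .4353,-.367,0,.017
```

```text
25.5667 [ 0.43724473 -0.36278875  0.07412849] [ 0.78552234 -0.39038076 -0.11394014] 0.05507063744932321
```

View pics/w12.png

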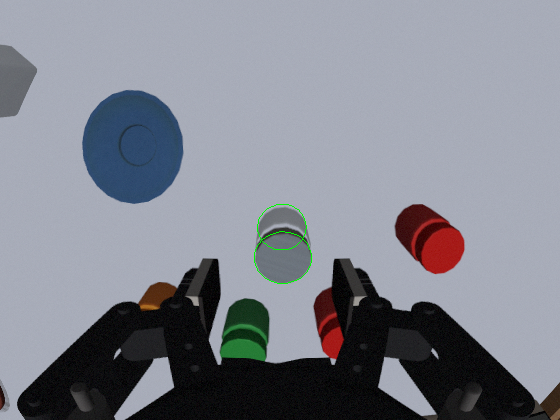

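Emit:
{"fn": "play_rows", "kwargs": {"moves": [{"x": -0.15, "y": -0.35, "z": -1, "turn": 0, "jaw": 5.5}, {"x": 0, "y": 0, "z": -1.5, "turn": 0, "jaw": 5.5}, {"x": 0, "y": 0, "z": -1.5, "turn": 0, "jaw": 5.5}, {"x": 0, "y": 0, "z": -1, "turn": 0, "jaw": 5.5}, {"x": 0, "y": 0, "z": -0.7, "turn": 0, "jaw": 5.5}, {"x": 0, "y": 0, "z": 0, "turn": 0, "jaw": 5.5}]}}

```text
t: 26.07
tool_pos: [0.4357, -0.3668, 0.0171]
tool_rot: [-0.44, 1.982, -1.978]
contact_force: [-0.1, 0.1, -0.1]
opening: 0.0547
```

Emit:
{"fn": "play_rows", "kwargs": {"moves": [{"x": 0, "y": 0, "z": 0, "turn": 0, "jaw": 4.6}, {"x": 0, "y": 0, "z": 0, "turn": 0, "jaw": 4.0}, {"x": 0, "y": 0, "z": 0, "turn": 0, "jaw": 3.6}, {"x": 0, "y": 0, "z": 0, "turn": 0, "jaw": 3.4}, {"x": 0, "y": 0, "z": 0, "turn": 0, "jaw": 3.2}, {"x": 0, "y": 0, "z": 0, "turn": 0, "jaw": 2.9}, {"x": 0, "y": 0, "z": 0, "turn": 0, "jaw": 2.9}, {"x": 0, "y": 0, "z": 0, "turn": 0, "jaw": 2.9}]}}

```text
t: 26.73
tool_pos: [0.4367, -0.3678, 0.0194]
tool_rot: [-0.439, 1.978, -1.98]
contact_force: [-1.0, 1.9, 5.9]
opening: 0.0325
```

```bash
python3 w.py w13
```

```text
26.7833 [ 0.43669714 -0.3677721   0.01940525] [-1.68670129  1.9367873   6.10018763] 0.03264767227519364
```

View pics/w13.png

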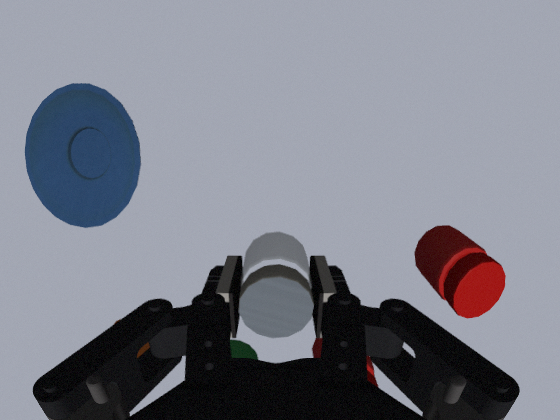

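Emit:
{"fn": "play_rows", "kwargs": {"moves": [{"x": 0, "y": 0, "z": 0.5, "turn": 0, "jaw": 2.9}, {"x": 0, "y": 0, "z": 1, "turn": 0, "jaw": 2.9}, {"x": 0, "y": 0, "z": 2, "turn": 0, "jaw": 2.9}, {"x": 0, "y": 0, "z": 3, "turn": 0, "jaw": 2.9}, {"x": 0, "y": 0, "z": 3, "turn": 0, "jaw": 2.9}, {"x": 0, "y": 1, "z": 2, "turn": 0, "jaw": 2.9}, {"x": 0, "y": 2, "z": 1, "turn": 0, "jaw": 2.9}, {"x": 0.3, "y": 3.4, "z": 0, "turn": 0, "jaw": 2.9}]}}

```text
t: 27.45
tool_pos: [0.4407, -0.3062, 0.1483]
tool_rot: [-0.432, 1.972, -1.987]
contact_force: [0.5, 0.4, 0.9]
opening: 0.0325
```

Emit:
{"fn": "play_rows", "kwargs": {"moves": [{"x": 0.3, "y": 4, "z": 0, "turn": 0, "jaw": 2.9}, {"x": 0.3, "y": 4, "z": 0, "turn": 0, "jaw": 2.9}, {"x": 0.3, "y": 4, "z": 0, "turn": 0, "jaw": 2.9}, {"x": 0.3, "y": 4, "z": 0, "turn": 0, "jaw": 2.9}, {"x": 0.3, "y": 4, "z": 0, "turn": 0, "jaw": 2.9}, {"x": 0.3, "y": 4, "z": 0, "turn": 0, "jaw": 2.9}, {"x": 0.3, "y": 4, "z": 0, "turn": 0, "jaw": 2.9}, {"x": 0.3, "y": 4, "z": 0, "turn": 0, "jaw": 2.9}]}}

```text
t: 28.12
tool_pos: [0.463, 0.0186, 0.144]
tool_rot: [-0.438, 1.979, -1.98]
contact_force: [1.1, 0.1, -0.4]
opening: 0.0329
```

Emit:
{"fn": "play_rows", "kwargs": {"moves": [{"x": 0.3, "y": 4, "z": 0, "turn": 0, "jaw": 2.9}, {"x": 0.3, "y": 4, "z": 0, "turn": 0, "jaw": 2.9}, {"x": 0.3, "y": 4, "z": 0, "turn": 0, "jaw": 2.9}, {"x": 0.3, "y": 3.5, "z": 0, "turn": 0, "jaw": 2.9}, {"x": 0, "y": 2.5, "z": 0, "turn": 0, "jaw": 2.9}, {"x": 0, "y": 1, "z": 0, "turn": 0, "jaw": 2.9}, {"x": 0, "y": 0, "z": 0, "turn": 0, "jaw": 2.9}, {"x": 0, "y": 0, "z": 0, "turn": 0, "jaw": 2.9}]}}

```text
t: 28.78
tool_pos: [0.4751, 0.2063, 0.1434]
tool_rot: [-0.44, 1.978, -1.98]
contact_force: [-0.0, -0.0, -0.9]
opening: 0.0324
```

```bash
python3 w.py w14 .479,.216,.019,.034 .564,.138,.019,.0205
```

```text
28.8333 [0.47517808 0.2057107  0.1433225 ] [-0.23760317 -0.82998046 -0.96668364] 0.032653341866925936
```

View pics/w14.png

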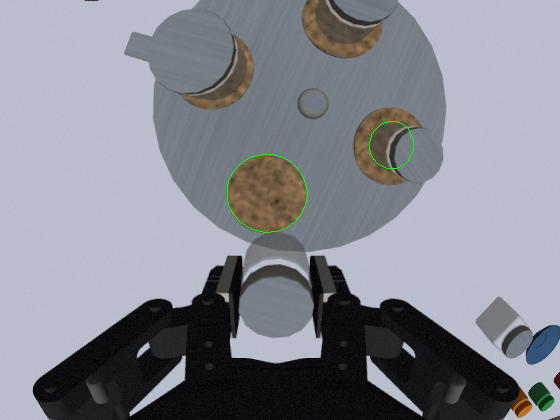

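Emit:
{"fn": "play_rows", "kwargs": {"moves": [{"x": 0.5, "y": 1.05, "z": -0.5, "turn": 0, "jaw": 2.9}, {"x": 0, "y": 0, "z": -2.5, "turn": 0, "jaw": 2.9}, {"x": 0, "y": 0, "z": -2.5, "turn": 0, "jaw": 2.9}, {"x": 0, "y": 0, "z": -2, "turn": 0, "jaw": 2.9}, {"x": 0, "y": 0, "z": -1, "turn": 0, "jaw": 2.9}, {"x": 0, "y": 0, "z": -0.6, "turn": 0, "jaw": 2.9}, {"x": 0, "y": 0, "z": 0, "turn": 0, "jaw": 2.9}, {"x": 0, "y": 0, "z": 0, "turn": 0, "jaw": 2.9}]}}

```text
t: 29.5
tool_pos: [0.481, 0.2168, 0.0532]
tool_rot: [-0.437, 1.98, -1.98]
contact_force: [0.3, 0.2, 0.3]
opening: 0.033
```

Emit:
{"fn": "play_rows", "kwargs": {"moves": [{"x": 0, "y": 0, "z": 0, "turn": 0, "jaw": 2.9}]}}

```text
t: 29.58
tool_pos: [0.4815, 0.2172, 0.054]
tool_rot: [-0.436, 1.979, -1.979]
contact_force: [-0.2, -0.3, -0.6]
opening: 0.0325
```

Emit:
{"fn": "play_rows", "kwargs": {"moves": [{"x": -0.1, "y": 0, "z": -0.5, "turn": 0, "jaw": 2.9}, {"x": 0, "y": 0, "z": -0.3, "turn": 0, "jaw": 2.9}, {"x": 0, "y": 0, "z": -0.2, "turn": 0, "jaw": 2.9}, {"x": 0, "y": 0, "z": -0.2, "turn": 0, "jaw": 2.9}, {"x": 0, "y": 0, "z": 0, "turn": 0, "jaw": 2.9}, {"x": 0, "y": 0, "z": 0, "turn": 0, "jaw": 2.9}]}}

```text
t: 30.08
tool_pos: [0.479, 0.2172, 0.0401]
tool_rot: [-0.44, 1.98, -1.98]
contact_force: [-1.2, -0.8, -0.3]
opening: 0.0328
```

Emit:
{"fn": "play_rows", "kwargs": {"moves": [{"x": 0, "y": 0, "z": -0.05, "turn": 0, "jaw": 2.9}, {"x": 0, "y": 0, "z": 0, "turn": 0, "jaw": 2.9}, {"x": 0, "y": 0, "z": 0, "turn": 0, "jaw": 2.9}]}}

```text
t: 30.33
tool_pos: [0.4793, 0.2172, 0.0399]
tool_rot: [-0.439, 1.98, -1.98]
contact_force: [0.1, 0.1, -0.3]
opening: 0.0331
```

Emit:
{"fn": "play_rows", "kwargs": {"moves": [{"x": 0, "y": 0, "z": -0.1, "turn": 0, "jaw": 2.9}, {"x": 0, "y": 0, "z": -0.05, "turn": 0, "jaw": 2.9}, {"x": 0, "y": 0, "z": 0, "turn": 0, "jaw": 2.9}, {"x": 0, "y": 0, "z": 0, "turn": 0, "jaw": 2.9}]}}

```text
t: 30.67
tool_pos: [0.4793, 0.2172, 0.0385]
tool_rot: [-0.439, 1.98, -1.98]
contact_force: [-0.3, -0.7, 0.1]
opening: 0.0325
```

Emit:
{"fn": "play_rows", "kwargs": {"moves": [{"x": 0, "y": 0, "z": -0.05, "turn": 0, "jaw": 2.9}, {"x": 0, "y": 0, "z": 0, "turn": 0, "jaw": 2.9}, {"x": 0, "y": 0, "z": 0, "turn": 0, "jaw": 2.9}]}}

```text
t: 30.92
tool_pos: [0.4793, 0.2173, 0.0384]
tool_rot: [-0.439, 1.98, -1.98]
contact_force: [-2.4, -1.2, 5.6]
opening: 0.0327
```

Contact. Releasing and backing off.

Emit:
{"fn": "play_rows", "kwargs": {"moves": [{"x": 0, "y": 0, "z": 0, "turn": 0, "jaw": 3.2}, {"x": 0, "y": 0, "z": 0, "turn": 0, "jaw": 3.4}, {"x": 0, "y": 0, "z": 0, "turn": 0, "jaw": 3.7}, {"x": 0, "y": 0, "z": 0, "turn": 0, "jaw": 4.3}, {"x": 0, "y": 0, "z": 0, "turn": 0, "jaw": 5.0}, {"x": 0, "y": 0, "z": 0, "turn": 0, "jaw": 5.0}, {"x": 0, "y": 0, "z": 0, "turn": 0, "jaw": 5.0}]}}

```text
t: 31.5
tool_pos: [0.4791, 0.2172, 0.0376]
tool_rot: [-0.44, 1.98, -1.98]
contact_force: [0.1, -0.3, 1.0]
opening: 0.0499
```

Emit:
{"fn": "play_rows", "kwargs": {"moves": [{"x": 0, "y": 0, "z": 1, "turn": 0, "jaw": 5.0}, {"x": 0, "y": 0, "z": 2, "turn": 0, "jaw": 5.0}, {"x": 0, "y": 0, "z": 3, "turn": 0, "jaw": 5.0}, {"x": 0, "y": 0, "z": 3, "turn": 0, "jaw": 5.0}, {"x": 0, "y": 0, "z": 3, "turn": 0, "jaw": 5.0}, {"x": 0, "y": -2, "z": 2, "turn": 0, "jaw": 5.0}, {"x": 0, "y": -3, "z": 0, "turn": 0, "jaw": 5.0}, {"x": 0, "y": -4, "z": 0, "turn": 0, "jaw": 5.0}]}}

```text
t: 32.17
tool_pos: [0.4805, 0.1278, 0.1814]
tool_rot: [-0.436, 1.975, -1.975]
contact_force: [0.4, -0.3, 0.4]
opening: 0.05
```

Emit:
{"fn": "play_rows", "kwargs": {"moves": [{"x": 0, "y": -4, "z": 0, "turn": 0, "jaw": 5.0}, {"x": 0, "y": -4, "z": 0, "turn": 0, "jaw": 5.0}, {"x": 0, "y": -4, "z": 0, "turn": 0, "jaw": 5.0}, {"x": 0, "y": -3, "z": 0, "turn": 0, "jaw": 5.0}, {"x": 0, "y": 0, "z": 0, "turn": 0, "jaw": 5.0}, {"x": 0, "y": 0, "z": 0, "turn": 0, "jaw": 5.0}]}}

```text
t: 32.67
tool_pos: [0.4793, -0.0241, 0.1786]
tool_rot: [-0.435, 1.981, -1.981]
contact_force: [0.6, 0.4, -0.8]
opening: 0.0497
```

```bash
python3 - <<'E'
from h import *
D={c:eyes.get_image(c) for c in ["top","scene"]}
for c in D:
  d=D[c]
  for n,r,h,z in [("jar_xl_mid",.0275,.08,.019),("jar_l_mid",.024,.07,.019),("jar_m_mid",.0205,.06,.019),("jar_s_mid",.017,.05,.019),("square_jar_mid",.023,.066,0),("sauce_dish_mid",.038,.02,0)]:
    for q in regions_of(c,n)[:5]:
      s,i=fit(d,q["pixels"],z,z+h,r,at(d,q["point"],z+h/2)[:2]); 
      if i>.6: print(c,n,round(q["score"],2),np.round(s,4),round(i,2))
  x,y,w,hh=(90,110,260,140) if c=="top" else (230,120,270,180)
  cv2.imwrite(f"pics/fin_{c}.png",cv2.resize(cv2.convertScaleAbs(d["img"][y:y+hh,x:x+w,::-1],alpha=1.5),None,fx=2.9,fy=2.9,interpolation=2))
E
```

```text
top jar_xl_mid 0.98 [0.5564 0.2999] 0.9
top jar_l_mid 0.56 [0.6408 0.2215] 0.86
top jar_m_mid 0.28 [0.4755 0.212 ] 0.61
top jar_s_mid 0.78 [0.4769 0.2145] 0.77
top jar_s_mid 0.67 [ 0.3406 -0.3026] 0.82
top jar_s_mid 0.61 [ 0.4767 -0.4479] 0.75
top jar_s_mid 0.53 [ 0.3579 -0.3683] 0.79
top square_jar_mid 0.95 [ 0.4533 -0.1132] 0.86
top sauce_dish_mid 0.77 [ 0.4493 -0.2536] 0.87
scene jar_l_mid 0.87 [0.6446 0.2233] 0.9
scene jar_m_mid 0.58 [0.5644 0.1388] 0.85
scene jar_s_mid 0.97 [ 0.3793 -0.3756] 0.83
scene jar_s_mid 0.8 [ 0.417  -0.4304] 0.82
scene jar_s_mid 0.68 [ 0.3619 -0.3112] 0.75
scene jar_s_mid 0.56 [ 0.4995 -0.4541] 0.77
scene jar_s_mid 0.53 [0.48   0.2164] 0.77
scene square_jar_mid 0.66 [ 0.4599 -0.1137] 0.85
scene square_jar_mid 0.51 [0.6286 0.2417] 0.96
scene sauce_dish_mid 0.55 [ 0.4415 -0.2486] 0.74
```

View pics/fin_top.png

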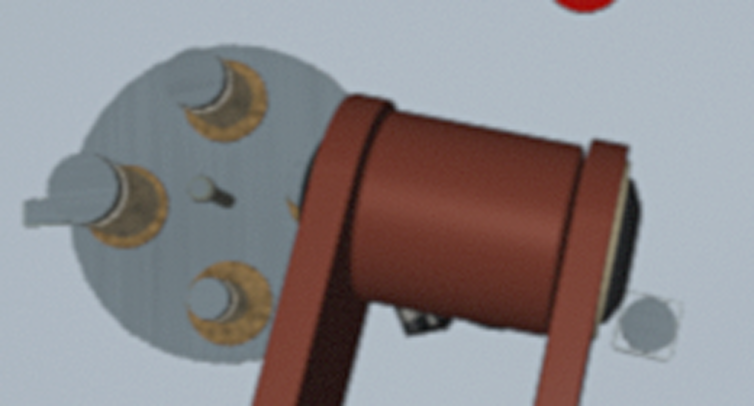

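View pics/fin_scene.png

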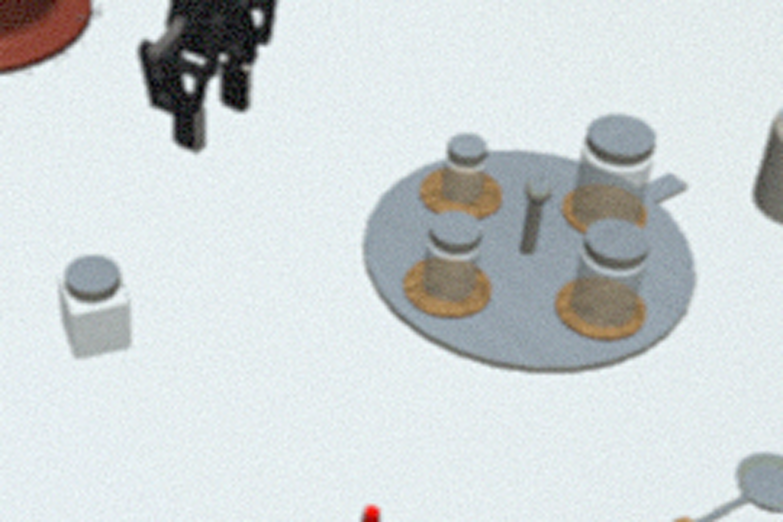

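All four jars stand upright and centred on their pads, and the square jar and dish haven't moved. The arm is clear. Handing in.

```bash
python3 -c "
from station import finish_job
print(finish_job())"
```

```text
the job is handed in; nothing more can be done
None
```

All four round jars are on the carousel: XL on the pad at the thumb tab, then L, M and S going clockwise. The job was handed in at about 33 s of the 131 s allowed.

- **Placing:** Each jar was lowered in steps of 1–2 mm at the end and let go at light contact, with about 6 N at most on the readings.
- **Last pictures:** All four jars stand upright. By the camera fits each sits within about 2 mm of its pad centre. In the last top picture the arm hid M, so its final check is from the scene camera plus an earlier top view. In the last scene picture the fit for XL failed, so its final number is from the top view.
- **Other things:** The tray did not turn noticeably. The square jar and the blue dish were never touched and read within about 2 mm of where they started. The coloured look-alikes were left alone; their last fits are not comparable, because that check assumed tray height.
- **Disagreements:** The top and scene cameras differ by about 3–4 mm in x (for the dish, about 7 mm), so I used the average of the two. That average matched the wrist camera.
- **Refused calls:** My first two move calls were refused because the rows left out fields. Nothing moved in them.

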